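Put the palm gouges away in the tool chest

TASK

The half-carved block stands in the way of the tool chest's drawer: before opening the drawer, move the block to the middle of the cork mat and leave it there. Then pull the drawer well open, lay every palm gouge that is on the bench (three or four of them) down inside it, and push the drawer fully shut. Leave everything else where it is.

Things in the scene. Friction and masses are not known exactly. Their poses are not given: they have to be found in the camera images.
- block_mid (a point): Half-carved block of pale wood, 48 mm (its x) x 100 mm (its y) x 55 mm high (its z), 0.2 kg, standing on the bench in front of the drawer; the low carved bumps on its top rise another 8 mm or so. This point is its very centre (if it has been tipped over, take its axes from this pose).
- mat_top (a point): Square cork mat lying fixed on the bench to the robot's right, 160 x 160 x 4 mm. This point is the centre of its upper face, x and y along its sides.
- chest_drawer0 (a joint): How far the drawer of the low tool chest is pulled out, in m: 0 shut, about 0.18 fully open. It slides with about 1 N of friction and stays where it is left. The dark wooden chest is fixed, 260 mm deep, 320 mm wide, 85 mm high; its front faces roughly towards the robot.
- drawer_handle (a point): Middle of the drawer's brass bar handle: a level bar along the drawer's y, 120 mm long and about 10 mm thick, 35 mm in front of the drawer's front face, 47 mm above the bench. It moves with the drawer; its -x axis points the way the drawer pulls out.
- drawer_floor (a point): Centre of the upper face of the drawer's floor (22 mm above the bench); moves with the drawer, its -x axis points the way the drawer pulls out, y is across. The inside measures 215 mm (x, from -107 to +107) by 278 mm (y, from -139 to +139) and its walls stand 41 mm above the floor (the front panel 52 mm). Only what is pulled out can be reached from above: pulled out by q metres, the chest's top still covers all beyond x = q - 0.113.
- gouge1_grip (a point): Palm gouge 1 with a pale wood handle; may be absent. Handle 66 mm long, about 20 x 20 mm thick with flat sides, and a steel blade 54 mm long and 6 mm thick; 120 mm overall, 60 g. Lies on the bench. This point is the middle of the handle, on its axis; x points along the tool to the blade: the butt is at x = -33 mm, the tip at x = +86 mm.
- gouge1_tip (a point): The cutting tip of palm gouge 1, 86 mm along x from the middle of its handle.
- gouge2_grip (a point): Palm gouge 2 with a mid-brown wood handle; may be absent. Handle 66 mm long, about 20 x 20 mm thick with flat sides, and a steel blade 54 mm long and 6 mm thick; 120 mm overall, 60 g. Lies on the bench. This point is the middle of the handle, on its axis; x points along the tool to the blade: the butt is at x = -33 mm, the tip at x = +86 mm.
- gouge2_tip (a point): The cutting tip of palm gouge 2, 86 mm along x from the middle of its handle.
- gouge3_grip (a point): Palm gouge 3 with a yellow handle; may be absent. Handle 66 mm long, about 20 x 20 mm thick with flat sides, and a steel blade 54 mm long and 6 mm thick; 120 mm overall, 60 g. Lies on the bench. This point is the middle of the handle, on its axis; x points along the tool to the blade: the butt is at x = -33 mm, the tip at x = +86 mm.
- gouge3_tip (a point): The cutting tip of palm gouge 3, 86 mm along x from the middle of its handle.
- gouge4_grip (a point): Palm gouge 4 with a terracotta red handle; may be absent. Handle 66 mm long, about 20 x 20 mm thick with flat sides, and a steel blade 54 mm long and 6 mm thick; 120 mm overall, 60 g. Lies on the bench. This point is the middle of the handle, on its axis; x points along the tool to the blade: the butt is at x = -33 mm, the tip at x = +86 mm.
- gouge4_tip (a point): The cutting tip of palm gouge 4, 86 mm along x from the middle of its handle.
- mallet: Bystander, to be left where it is: turned wooden carving mallet standing on its head, handle up, 92 mm across, 200 mm tall. Origin: middle of its underside.
- wax_tin: Bystander, to be left where it is: round metal tin 66 mm across, 40 mm tall. Origin: middle of its underside.
- oilstone: Bystander, to be left where it is: grey sharpening stone 90 x 40 x 25 mm. Origin: middle of its underside.
- bench_stone: Bystander, to be left where it is: reddish bench stone in a dark wooden holder, 200 x 75 x 38 mm. Origin: middle of its underside.
- glue: Bystander, to be left where it is: white glue bottle, 60 mm across, 150 mm tall. Origin: middle of its underside.
- horse: Bystander, to be left where it is: small carved wooden horse, 110 mm tall, standing on top of the chest. Origin: middle of its underside.
There are look-alikes about, which are no part of the job. What is shaped like the part that bears gouge4_grip but blue or turquoise is not meant.

How it is judged:
On the way, in this order (a step that is already met when the one before it is completed fails the run):
1. the block rests on the middle of the mat while the drawer is still shut (horizontal distance between block_mid and mat_top below 0.04 m and z of block_mid in the frame of mat_top below 0.06 m and linear speed of block below 0.03 m/s and value of joint chest_drawer0 below 0.05 m), for 0.2 s.
2. the drawer is pulled open (value of joint chest_drawer0 above 0.1 m), for 0.2 s.
3. every gouge lies in the drawer (x of gouge1_grip in the frame of drawer_floor between -0.115 and 0.115 m and y of gouge1_grip in the frame of drawer_floor between -0.145 and 0.145 m and z of gouge1_grip in the frame of drawer_floor between -0.005 and 0.042 m and x of gouge1_tip in the frame of drawer_floor between -0.115 and 0.115 m and y of gouge1_tip in the frame of drawer_floor between -0.145 and 0.145 m and z of gouge1_tip in the frame of drawer_floor between -0.005 and 0.042 m and linear speed of each of gouge1, gouge2, gouge3, gouge4 below 0.05 m/s and x of gouge2_grip in the frame of drawer_floor between -0.115 and 0.115 m and y of gouge2_grip in the frame of drawer_floor between -0.145 and 0.145 m and z of gouge2_grip in the frame of drawer_floor between -0.005 and 0.042 m and x of gouge2_tip in the frame of drawer_floor between -0.115 and 0.115 m and y of gouge2_tip in the frame of drawer_floor between -0.145 and 0.145 m and z of gouge2_tip in the frame of drawer_floor between -0.005 and 0.042 m and x of gouge3_grip in the frame of drawer_floor between -0.115 and 0.115 m and y of gouge3_grip in the frame of drawer_floor between -0.145 and 0.145 m and z of gouge3_grip in the frame of drawer_floor between -0.005 and 0.042 m and x of gouge3_tip in the frame of drawer_floor between -0.115 and 0.115 m and y of gouge3_tip in the frame of drawer_floor between -0.145 and 0.145 m and z of gouge3_tip in the frame of drawer_floor between -0.005 and 0.042 m and x of gouge4_grip in the frame of drawer_floor between -0.115 and 0.115 m and y of gouge4_grip in the frame of drawer_floor between -0.145 and 0.145 m and z of gouge4_grip in the frame of drawer_floor between -0.005 and 0.042 m and x of gouge4_tip in the frame of drawer_floor between -0.115 and 0.115 m and y of gouge4_tip in the frame of drawer_floor between -0.145 and 0.145 m and z of gouge4_tip in the frame of drawer_floor between -0.005 and 0.042 m), for 0.2 s.
At the end, for the whole second after the job is handed in: The drawer is shut (within 6 mm), every gouge present lies wholly inside it, handle and tip both between its walls and below its rim, and the block rests on the mat with its centre within 40 mm of the mat's centre; all at rest (all of step 3 and horizontal distance between block_mid and mat_top below 0.04 m and z of block_mid in the frame of mat_top below 0.06 m and linear speed of block below 0.03 m/s and value of joint chest_drawer0 below 0.006 m); the robot touches nothing.
It fails at once if a bystander is shifted by more than 50 mm (distance of any of mallet, wax_tin, oilstone, bench_stone, glue, horse from where it was at the start of the episode above 0.05 m).
Of gouge1, gouge2, gouge3, gouge4 only 3 to 4 are there at a start; the rules pass over those that are not, and their reading is None.
At some moment in a run one of block, gouge1, gouge2, gouge3, gouge4 may be knocked a few centimetres aside while the robot is not near it.
Once in a run the grip may slacken for a moment while it holds something.
It also fails if it takes over 210 s, if anything falls off the work surface, if the arm or the gripper's body presses on something with over 40 N, if the wrist force passes 120 N, or if a joint passes its speed limit or range.

ROBOT

A 6-joint arm with a two-finger parallel gripper is mounted at the origin on the work surface. World frame = base frame: x ahead of the robot, y to its left, z up, the work surface at z = 0. Lengths are in m, angles in rad, forces in N, time in s.
With the tool pointing down it reaches from about 0.4 to 0.825 m from the base axis. Payload 7 kg.
Tool frame: the origin (TCP) lies midway between the tips of the shut fingers; the grasp point (between the pads) lies 19 mm behind it; z points along the fingers, y is the line along which they close (so a half turn about z gives the same grasp; the last joint's range is limited). The gripper opens to 85 mm and grips with 20 to 120 N. Pads are 22 mm wide; open, the fingers measure 114 mm over their backs; the gripper's body (76 mm by 85 mm) begins 54 mm behind the grasp point. The pads swing forward as they close: fully open they stand 13 mm farther back than shut.
Start: joints at [1.542, 0.359, 0.012, 0, -1.224, -0.288], TCP at [0.21, 0.641, 0.196] pointing down, gripper open.
Joint ranges: [-3.07, 3.07], [-1.43, 2.12], [-1.02, 1.25], [-3.03, 1.67], [-3.05, -0], [-3.03, 3.03]. Speed limits (rad/s): [2.39, 2.39, 3.01, 3.14, 3.14, 3.14].

INTERFACE

Orientations are given as a rotation vector (axis times angle).
In Python, from cell import manip gives the robot as it stands.
- The arm moves only by the tool jog_arm, never from a script. Its argument "increments" is a list of rows, each a list of 6 numbers: the shift along the tool's x, y, z normalised to -1 to 1, where 1 is 0.2 m, then the turn, a rotation vector about the tool's x, y, z normalised to -1 to 1, where 1 is 180 degrees. In form: [[tx, ty, tz, rx, ry, rz], ...]. A call has 1 to 12 rows; each row is the pose to reach, as a shift and turn from the pose commanded when the call began, along the tool's axes at that moment, turning the shorter way round; what a row does not reach only later rows make up. A row lasts 1/8 s, in which the tool goes at most 62.5 mm and 10.7 degrees, less where a joint would pass 70% of its speed; a pose out of reach is approached as far as the arm can. A call with a number of a shift or a turn outside -1 to 1 is refused whole. A call with a gripper value outside its range is refused whole. "fingers" is the opening, from 0 (shut) to 1 (fully open), set as the call begins (left out, the last holds). The fingers move at their own pace and stop on an object; "grip_force" is the grip in N (left out, the last holds). Time passes only in rows, so rows that repeat a pose let the fingers close. It gives the time, the measured TCP pose, the force, the opening and the grip force at its end, in the units of the state.
- manip.observe(): the state, without advancing time (a new reading comes with each control period).
- manip.capture(name): name is "scene" or "top"; returns a dict with "color" (384x512x3 uint8, red, green, blue), "mtx" (3x3 intrinsics, pixels), "view" (4x4, takes a point from world to camera coordinates). Camera axes: x right, y up, looking along -z (the intrinsics and any distortion apply to the point x, -y, -z); pixel columns grow to the right and rows downward; lengths in m; the calibration is good to about 2 mm. A picture is of the moment at which its call begins. There is no depth.
- manip.sign_off(): hands the job in; it is judged then, once.
Trained networks look in a picture, given as the dict that the camera call returned (one of the last four; its "shot" number tells which), for a name from the list of things; names that differ only in an ending like _2 or _b are one class to them, and where a whole thing is asked for, a point or a joint stands for the part that bears it (a point fixed in the world has none). Each returns a list of dicts, best first, with "score" (0 to 1); they miss things now and then, are a little off and sometimes report something else, mostly with a low value. They report only what shows in the picture. A call takes as long as a camera call. They do not tell look-alikes from the thing itself.
- manip.find_in(name, picture): "box" ([centre column, centre row, width, height] in pixels, round what is visible of it).
- manip.mark_of(name, picture): "centre" ([row, column] in pixels: a listed point, or the origin of a listed thing).
The state is a dict: "time_s": time; "joints": joint angles; "qvel": joint speeds; "effort": joint torques, N m; "tcp_pos": TCP position; "eef_rot": TCP orientation; "force": force on the tool from outside, world axes, zero at the start; "torque": the same for the moment, N m; "finger_gap": finger opening in m; "gripper_force": force on a finger pad.
Only numpy, scipy, OpenCV 4.12 (cv2) and the standard library are available. Lean on these libraries where they do the work, as an engineer would, in place of code of your own. Each camera call takes 0.05 s, during which the arm holds its last target. There are 200 camera calls.

## Working session

There is one attempt and no reset: what is moved stays moved. The work goes in short steps, Python scripts to look and compute and a tool call to move; the robot and the scene stay as the last step left them, time stands still between calls to the robot, and variables do not carry over. Pictures are saved under pics/ and viewed, at most 14 in all, crops included, and the job is handed in when it is done.

Besides the shell and the picture viewer there is one more tool, called after ">>>" by a JSON object that holds its "api" and its "payload". jog_arm: Moves the arm, as the interface text tells. Its arguments: {"type":"object","properties":{"increments":{"type":"array"},"fingers":{"type":"number"},"grip_force":{"type":"number"}},"required":["increments"]}

```bash
mkdir -p pics; ls
python3 - <<'E'
from cell import manip
import cv2
s=manip.observe(); print({k:(v if not hasattr(v,'round') else v) for k,v in s.items()})
for n in ("scene","top"):
    p=manip.capture(n); cv2.imwrite(f"pics/{n}0.png",cv2.resize(p["color"][:,:,::-1],(800,600),interpolation=cv2.INTER_CUBIC)); print(n,p["mtx"],p["view"],p.keys())
    for k in ["block_mid","mat_top","drawer_handle","drawer_floor","gouge1_grip","gouge1_tip","gouge2_grip","gouge2_tip","gouge3_grip","gouge3_tip","gouge4_grip","gouge4_tip","mallet","wax_tin","oilstone","bench_stone","glue","horse"]:
        print(k,[(round(d["score"],2),[round(float(x)) for x in d["centre"]]) for d in manip.mark_of(k,p)[:3]])
E
```

```text
pics
{'time_s': 0.0, 'joints': array([ 1.54211948e+00,  3.59350143e-01,  1.10255450e-02, -3.05716170e-04,
       -1.22405113e+00, -2.88108806e-01]), 'qvel': array([ 0.00014482, -0.00097109,  0.00103917,  0.00069538,  0.0005612 ,
        0.00079618]), 'effort': array([-4.18289410e-04, -5.83329320e+01,  2.93428320e+01,  6.93691403e+00,
       -5.82641063e-03, -1.14184007e-05]), 'tcp_pos': array([0.21014511, 0.64089336, 0.19478097]), 'eef_rot': array([ 3.10065735e+00, -4.95436195e-01, -1.26736487e-04]), 'force': array([-0.75915954, -0.32359346, -0.61770648]), 'torque': array([ 0.01091571,  0.03532432, -0.0236572 ]), 'gripper_force': 0.0, 'finger_gap': 0.08551493889574124}
scene [[348.75083765   0.         257.05531988]
 [  0.         348.75083765 190.35530032]
 [  0.           0.           1.        ]] [[ 0.79939236  0.60060267 -0.01575718 -0.44259379]
 [-0.4224371   0.58051929  0.69609213  0.18402495]
 [ 0.42722214 -0.54979432  0.71777953 -1.34889544]
 [ 0.          0.          0.          1.        ]] dict_keys(['color', 'mtx', 'view', 'shot'])
block_mid [(0.62, [171, 277])]
mat_top [
[... 1012 characters left out ...]
keys(['color', 'mtx', 'view', 'shot'])
block_mid [(0.61, [207, 196])]
mat_top [(0.86, [207, 354]), (0.43, [199, 265])]
drawer_handle [(0.73, [185, 181])]
drawer_floor [(0.18, [148, 350])]
gouge1_grip [(0.63, [208, 353])]
gouge1_tip []
gouge2_grip [(0.55, [226, 268])]
gouge2_tip [(0.48, [201, 265])]
gouge3_grip [(0.6, [169, 301])]
gouge3_tip [(0.64, [147, 308])]
gouge4_grip [(0.75, [262, 381]), (0.65, [268, 284]), (0.17, [250, 332])]
gouge4_tip [(0.72, [194, 307]), (0.69, [281, 403]), (0.61, [274, 313])]
mallet [(0.73, [152, 353])]
wax_tin [(0.59, [248, 249]), (0.33, [250, 331])]
oilstone [(0.69, [248, 331])]
bench_stone [(0.81, [128, 291])]
glue [(0.6, [253, 106])]
horse [(0.95, [131, 160])]
```

View pics/top0.png

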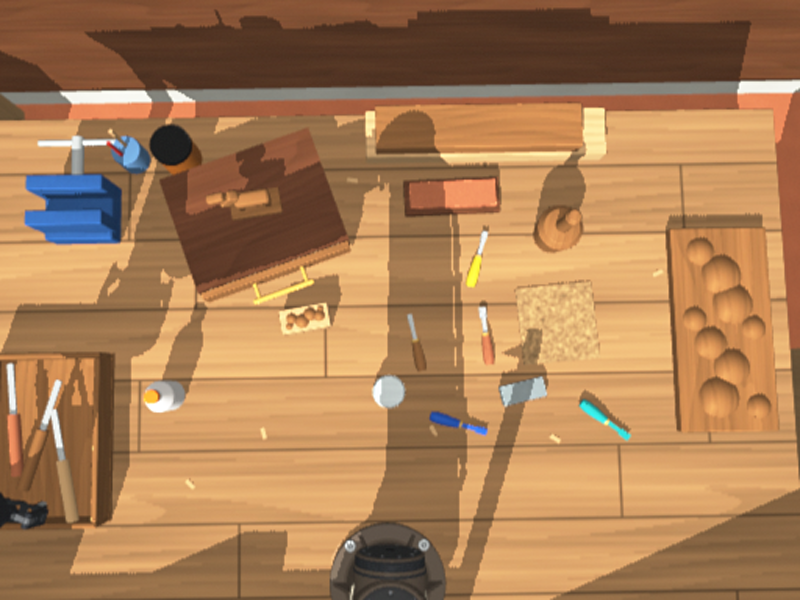

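View pics/scene0.png

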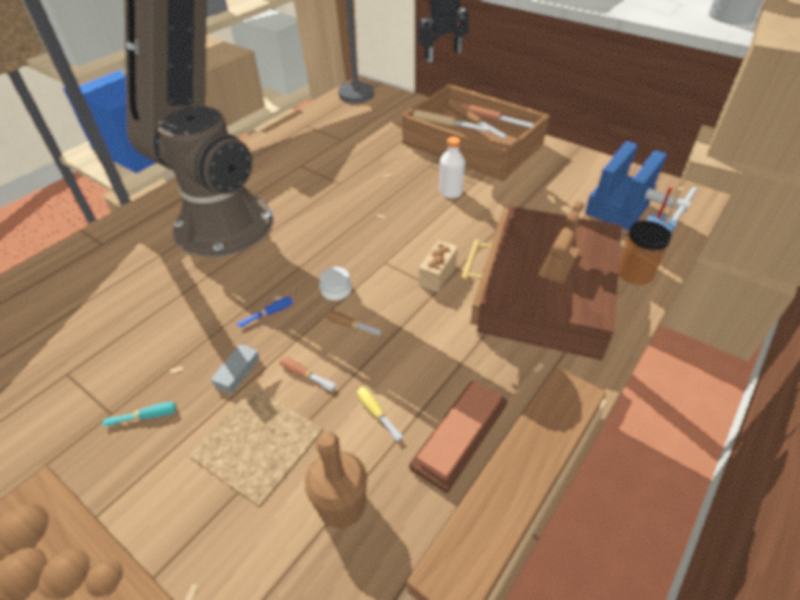

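The top view (800x600 coordinates) shows:
- block (305,319), handle (284,288), mat (557,321)
- gouge candidates: brown (416,345), red (486,335), yellow (477,258)
- look-alikes: blue (458,423), turquoise (604,419), and larger tools in the left crate (10–70,440), which aren't lying on the bench
- no pale gouge on the bench, so gouges 2, 3 and 4 are the ones to move

```bash
cat > h.py <<'E'
from cell import manip
import numpy as np, cv2
from scipy.spatial.transform import Rotation as R
def ray(p,col,row,z):
    "world point at height z seen at pixel"
    V=p["view"]; K=p["mtx"]; d=np.array([(col-K[0,2])/K[0,0],-(row-K[1,2])/K[1,1],-1.])
    o=-V[:3,:3].T@V[:3,3]; w=V[:3,:3].T@d
    return o+w*(z-o[2])/w[2]
def proj(p,X):
    c=p["view"][:3,:3]@np.asarray(X)+p["view"][:3,3]; K=p["mtx"]
    return K[0,0]*c[0]/-c[2]+K[0,2], K[1,1]*-c[1]/-c[2]+K[1,2]
def crop(p,c0,c1,r0,r1,k,fn): cv2.imwrite(fn,cv2.resize(p["color"][r0:r1,c0:c1,::-1],None,fx=k,fy=k,interpolation=cv2.INTER_CUBIC))
def seg(p,lo,hi,win,zp):
    "hsv segmentation -> centre xy, long-axis direction on plane zp, sizes, area"
    c0,c1,r0,r1=win; m=cv2.inRange(cv2.cvtColor(p["color"],cv2.COLOR_RGB2HSV),np.array(lo),np.array(hi))
    k=np.zeros_like(m); k[r0:r1,c0:c1]=m[r0:r1,c0:c1]
    n,l,st,_=cv2.connectedComponentsWithStats(k); i=1+np.argmax(st[1:,4]); r,c=np.where(l==i)
    P=np.array([ray(p,a,b,zp)[:2] for a,b in zip(c,r)]).astype(np.float32)
    (cx,cy),(w,h),a=cv2.minAreaRect(P); a+= 0 if w>h else 90
    return np.array([cx,cy]),a,(w,h),len(r),P.mean(0)
def plan(pos,yaw):
    "increments to a tool-down pose whose closing axis (tool y) lies at world angle yaw (deg, mod 180)"
    s=manip.observe(); R0=R.from_rotvec(s["eef_rot"]); M=R0.as_matrix(); cur=np.degrees(np.arctan2(M[1,1],M[0,1]))
    d=(yaw-cur+90)%180-90; best=None
    Rt=R.from_euler('z',cur+d,degrees=True)*R.from_matrix(np.array([[0,1,0],[1,0,0],[0,0,-1.]]))
    rv=(R0.inv()*Rt).as_rotvec()/np.pi; t=R0.inv().apply(np.asarray(pos)-s["tcp_pos"])/.2
    print("cur",s["tcp_pos"].round(4),"yaw",round(cur,1),"j6",s["joints"][5].round(2),"t",s["time_s"],"inc",t.round(3),rv.round(4))
E
python3 - <<'E'
from h import *
p=manip.capture("top"); np.savez("top0.npz",**p)
crop(p,240,400,130,290,3.7,"pics/c1.png")
crop(p,95,235,75,225,4,"pics/c2.png")
E
```

```text
(no output)
```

View pics/c1.png

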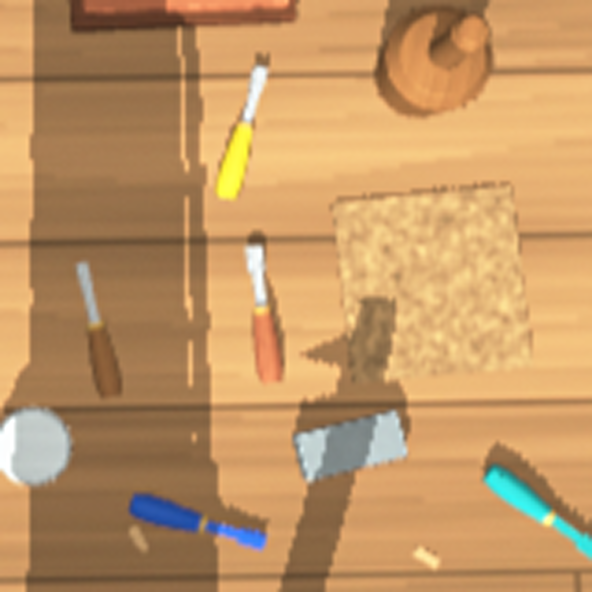

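View pics/c2.png

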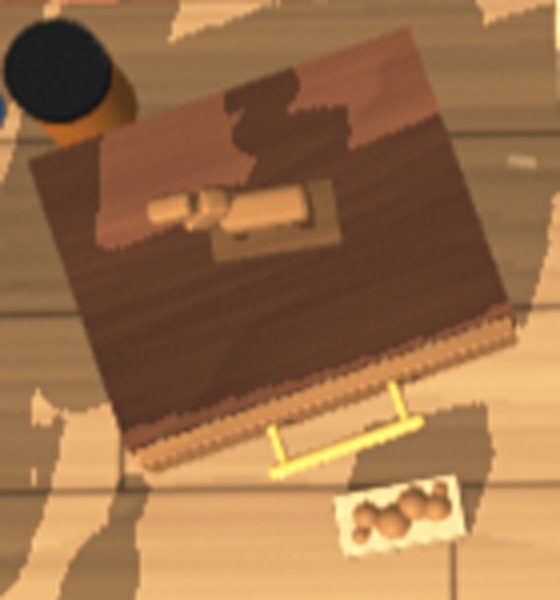

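The crops confirm brown, red and yellow handles with steel blades. The blue and turquoise ones are look-alikes. The block sits just in front of the handle, and the mat is clear.

Run:
```python
from h import *
p=dict(np.load("top0.npz"))
c1=lambda u,v,z:ray(p,240+u/3.7-.35,130+v/3.7-.35,z)[:2]
c2=lambda u,v,z:ray(p,95+u/4-.35,75+v/4-.35,z)[:2]
for n,b,f,t in [("yel",(227,197),(247,125),(265,58)),("red",(270,380),(263,310),(256,243)),("brn",(112,395),(95,325),(82,264))]:
    B,F,T=c1(*b,.01),c1(*f,.01),c1(*t,.01); d=T-B
    print(n,"grip",((B+F)/2).round(3),"L",np.linalg.norm(d).round(3),"axis",np.degrees(np.arctan2(d[1],d[0])).round(1), "hand",np.linalg.norm(F-B).round(3))
M=[c1(*q,.004) for q in [(332,202),(512,184),(532,352),(350,378)]]; print("mat",np.mean(M,0).round(3),np.degrees(np.arctan2(*(M[1]-M[0])[::-1])).round(1),[np.linalg.norm(M[i]-M[i-1]).round(3) for i in range(4)])
B=[c2(*q,.055) for q in [(335,495),(458,474),(467,536),(345,557)]]; d=B[1]-B[0];print("block",np.mean(B,0).round(3),np.degrees(np.arctan2(d[1],d[0])).round(1),[np.linalg.norm(B[i]-B[i-1]).round(3) for i in range(4)])
H=[c2(*q,.047) for q in [(273,473),(420,420)]]; d=H[1]-H[0];print("handle",np.mean(H,0).round(3),np.degrees(np.arctan2(d[1],d[0])).round(1),np.linalg.norm(d).round(3))
C=[c2(*q,.085) for q in [(30,160),(408,28),(512,310),(125,437)]];print("chest",np.round(C,3),np.degrees(np.arctan2(*(C[1]-C[0])[::-1])).round(1),np.degrees(np.arctan2(*(C[1]-C[2])[::-1])).round(1))
for n,u,v,z in [("mallet",435,55,.1),("tin",35,447,.04),("oil",350,445,.025)]: print(n,c1(u,v,z).round(3))
c,a,s,_,_2=seg(p,(20,120,150),(35,255,255),(270,320,130,190),.01);print("seg yel",c,a,s)
print("base",proj(p,(0,0,0)))
```

```text
yel grip [ 0.63  -0.195] L 0.129 axis -16.8 hand 0.067
red grip [ 0.467 -0.216] L 0.121 axis 4.0 hand 0.061
brn grip [ 0.456 -0.073] L 0.118 axis 11.7 hand 0.063
mat [ 0.523 -0.364] -85.2 [np.float64(0.156), np.float64(0.161), np.float64(0.149), np.float64(0.162)]
block [0.533 0.158] -81.2 [np.float64(0.05), np.float64(0.099), np.float64(0.05), np.float64(0.098)]
handle [0.589 0.202] -70.9 0.124
chest [[0.817 0.446]
 [0.919 0.147]
 [0.69  0.067]
 [0.595 0.37 ]] -71.1 19.2
mallet [ 0.705 -0.352]
tin [ 0.382 -0.011]
oil [ 0.379 -0.283]
seg yel [ 0.6291315  -0.19331431] 160.11949920654297 (0.02267741970717907, 0.06913622468709946)
base (np.float64(247.59013186857823), np.float64(372.16762082917563))
```

>>> {"api": "jog_arm", "payload": {"increments": [[0.76,0.6,0,0,0,0],[0.76,0.6,0,0,0,0],[0.76,0.6,0,0,0,0],[0.76,0.6,0,0,0,0]], "fingers": 0.76, "grip_force": 60}}

```text
time_s: 2.45
tcp_pos: [0.3189, 0.4771, 0.1965]
eef_rot: [-3.101, 0.5, -0.0]
force: [0.2, 0.8, -0.2]
finger_gap: 0.0649
gripper_force: 0.0
```

>>> {"api": "jog_arm", "payload": {"increments": [[0.76,0.6,0,0,0,0],[0.76,0.6,0,0,0,0],[0.76,0.6,0,0,0,0],[0.76,0.6,0,0,0,0]]}}

```text
time_s: 2.95
tcp_pos: [0.4258, 0.3163, 0.196]
eef_rot: [-3.101, 0.501, -0.0]
force: [-0.4, 1.0, 0.1]
finger_gap: 0.0647
gripper_force: 0.0
```

>>> {"api": "jog_arm", "payload": {"increments": [[0.76,0.6,0,0,0,0.35],[0.76,0.6,0,0,0,0.35],[0.76,0.6,0,0,0,0.35],[0.76,0.6,0,0,0,0.35],[0.76,0.6,0,0,0,0.35],[0.76,0.6,0,0,0,0.35],[0.76,0.6,0,0,0,0.35]]}}

```text
time_s: 3.82
tcp_pos: [0.5316, 0.1582, 0.1957]
eef_rot: [-2.388, 2.041, -0.0]
force: [-0.1, 0.1, -0.3]
finger_gap: 0.0648
gripper_force: 0.0
```

Run:
```python
from h import *
plan((.533,.158,.1),8.8); plan((.533,.158,.014),8.8); print(manip.observe()["finger_gap"])
```

```text
cur [0.5316 0.1582 0.1957] yaw -171.0 j6 -0.49 t 3.825 inc [ 0.002 -0.007  0.478] [-0.      0.      0.0009]
cur [0.5316 0.1582 0.1957] yaw -171.0 j6 -0.49 t 3.825 inc [ 0.002 -0.007  0.908] [-0.      0.      0.0009]
0.0647724446260413
```

>>> {"api": "jog_arm", "payload": {"increments": [[0,-0.007,0.25,0,0,0],[0,-0.007,0.45,0,0,0],[0,-0.007,0.65,0,0,0],[0,-0.007,0.8,0,0,0],[0,-0.007,0.9,0,0,0],[0,-0.007,0.905,0,0,0],[0,-0.007,0.905,0,0,0]]}}

```text
time_s: 4.7
tcp_pos: [0.5334, 0.1581, 0.0154]
eef_rot: [-2.388, 2.04, -0.001]
force: [0.3, -0.3, 0.1]
finger_gap: 0.0649
gripper_force: 0.0
```

>>> {"api": "jog_arm", "payload": {"increments": [[0,0,0,0,0,0],[0,0,0,0,0,0],[0,0,0,0,0,0],[0,0,0,0,0,0],[0,0,0,0,0,0],[0,0,0,0,0,0]], "fingers": 0}}

```text
time_s: 5.45
tcp_pos: [0.5334, 0.158, 0.0165]
eef_rot: [-2.386, 2.041, -0.001]
force: [-4.0, 0.6, 8.0]
finger_gap: 0.0433
gripper_force: 59.7
```

>>> {"api": "jog_arm", "payload": {"increments": [[0,0,-0.2,0,0,0],[0,0,-0.4,0,0,0],[0,0,-0.6,0,0,0],[0,0,-0.6,0,0,0]]}}

```text
time_s: 5.95
tcp_pos: [0.5351, 0.1587, 0.1393]
eef_rot: [-2.381, 2.037, -0.004]
force: [-0.5, -0.3, -1.2]
finger_gap: -0.0001
gripper_force: 0.0
```

Run:
```python
from h import *
s=manip.observe();print(s["finger_gap"],s["force"]);plan((.523,-.364,.135),4.8)
p=manip.capture("top");print([(d["score"],d["centre"]) for d in manip.mark_of("block_mid",p)]); crop(p,95,235,75,225,4,"pics/c3.png")
```

```text
-0.0001281126225205665 [-0.49524995 -0.32732292 -1.15666173]
cur [0.5351 0.1587 0.1393] yaw -171.1 j6 -0.48 t 5.95 inc [2.573 0.464 0.01 ] [-0.0024  0.0011  0.0228]
[(0.5, [191.9, 193.7])]
```

View pics/c3.png

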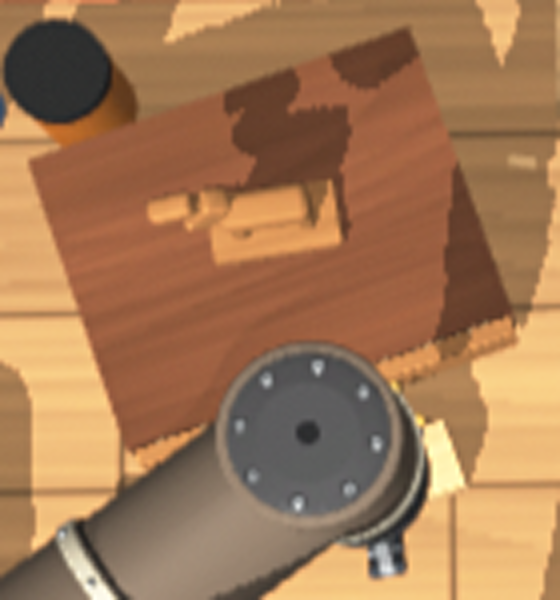

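The grip was lost and the block has shifted: its right end now shows at (440,460) in the crop. I'll move the arm aside and look again.

>>> {"api": "jog_arm", "payload": {"increments": [[0.5,0.2,-0.3,0,0,0],[0.9,0.2,-0.3,0,0,0],[0.9,0.2,-0.3,0,0,0],[0.9,0.2,-0.3,0,0,0]], "fingers": 1}}

```text
time_s: 6.55
tcp_pos: [0.5204, -0.0295, 0.1947]
eef_rot: [2.383, -2.047, -0.0]
force: [0.1, 0.2, -0.8]
finger_gap: 0.0722
gripper_force: 0.0
```

Run:
```python
from h import *
p=manip.capture("top"); np.savez("top1.npz",**p); a=p["color"][140:230,120:235,::-1]
q=manip.capture("scene"); b=q["color"][130:210,240:340,::-1]; np.savez("sc1.npz",**q)
A=cv2.resize(a,(400,313),interpolation=cv2.INTER_CUBIC);B=cv2.resize(b,(391,313),interpolation=cv2.INTER_CUBIC)
cv2.imwrite("pics/c4.png",np.hstack([A,B]))
```

```text
(no output)
```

View pics/c4.png

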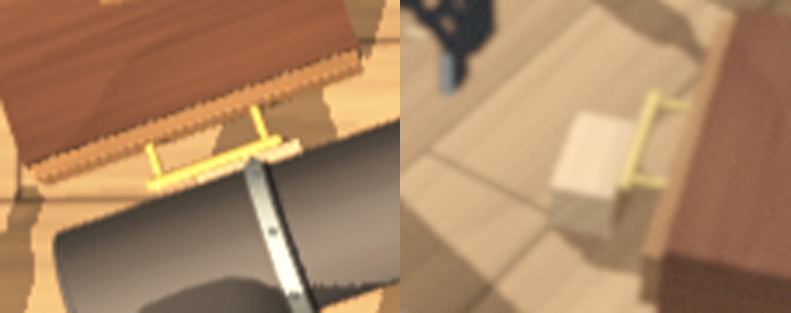

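The block has tipped onto its side, with the bumps now facing sideways, and it rests against the handle. That pose is still acceptable. I'll move farther off for a clear top view.

>>> {"api": "jog_arm", "payload": {"increments": [[0.5,0,0,0,0,0],[0.95,0,0,0,0,0],[0.95,0,0,0,0,0],[0.95,0,0,0,0,0]]}}

```text
time_s: 7.15
tcp_pos: [0.5502, -0.2163, 0.1926]
eef_rot: [2.382, -2.046, -0.004]
force: [0.1, 1.4, -1.6]
finger_gap: 0.0853
gripper_force: 0.0
```

Run:
```python
from h import *
p=manip.capture("top"); np.savez("top1.npz",**p); a=p["color"][145:225,135:235,::-1]
q=dict(np.load("sc1.npz")); b=q["color"][150:195,270:320,::-1]
A=cv2.resize(a,(500,400),interpolation=cv2.INTER_CUBIC);B=cv2.resize(b,(300,270),interpolation=cv2.INTER_CUBIC); B=np.vstack([B,np.zeros((130,300,3),np.uint8)])
cv2.imwrite("pics/c5.png",np.hstack([A,B]))
print(manip.observe()["tcp_pos"],[(d["score"],d["centre"]) for d in manip.mark_of("block_mid",p)])
```

```text
[ 0.55003698 -0.21490379  0.19276656] [(0.57, [191.9, 194.0])]
```

View pics/c5.png

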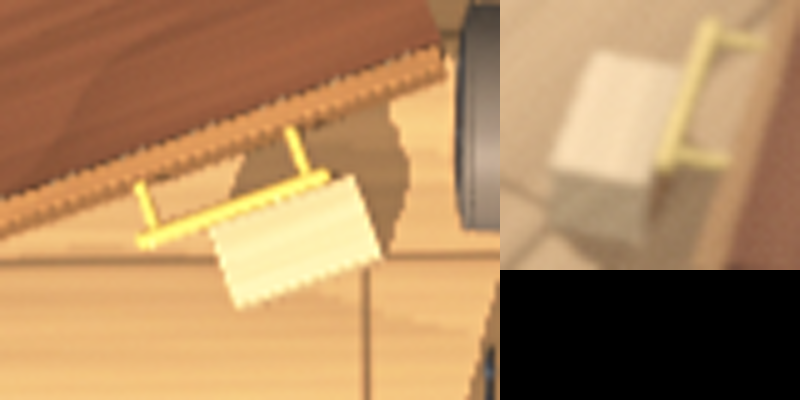

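Run:
```python
from h import *
p=dict(np.load("top1.npz")); f=lambda u,v,z:ray(p,135+u/5-.4,145+v/5-.4,z)[:2]
B=[f(*q,.048) for q in [(213,232),(355,177),(383,257),(240,308)]]
print(np.round(B,3),[np.linalg.norm(B[i]-B[i-1]).round(3) for i in range(4)],np.mean(B,0),np.degrees(np.arctan2(*(B[2]-B[3])[::-1])))
H=[f(*q,.047) for q in [(140,240),(328,175)]]; print("handle",np.round(H,3))
x=np.array([np.cos(np.radians(19)),np.sin(np.radians(19))]);y=np.array([-x[1],x[0]]);o=np.mean(H,0)
print("rel handle mid x,y:",[( (b-o)@x.round(4),(b-o)@y) for b in B], [((h-o)@x,(h-o)@y) for h in H])
print("drawer face", [((g-o)@x,(g-o)@y) for g in [f(0,237,.074),f(445,72,.074)]])
```

```text
[[0.574 0.215]
 [0.608 0.124]
 [0.556 0.106]
 [0.525 0.198]] [np.float64(0.052), np.float64(0.097), np.float64(0.054), np.float64(0.096)] [0.56581645 0.16057037] -71.19725549987092
handle [[0.57  0.261]
 [0.609 0.141]]
rel handle mid x,y: [(np.float64(-0.010402471054424463), np.float64(0.0177579955780175)), (np.float64(-0.007982451521706353), np.float64(-0.07902024781392639)), (np.float64(-0.06236656977035057), np.float64(-0.07861969146904978)), (np.float64(-0.06203186774693489), np.float64(0.017589325072825325))] [(np.float64(0.0007485276427710817), np.float64(0.06322059335858614)), (np.float64(-0.0007485276427709776), np.float64(-0.06322059335858618))]
drawer face [(np.float64(0.028507184393119493), np.float64(0.1419759071785669)), (np.float64(0.03191281259123048), np.float64(-0.15521592726479677))]
```

Run:
```python
from h import *
plan((.582,.118,.15),19)
```

```text
cur [ 0.55   -0.2138  0.1932] yaw -171.2 j6 0.19 t 7.25 inc [-1.615 -0.413  0.216] [ 0.0007  0.0003 -0.0566]
```

>>> {"api": "jog_arm", "payload": {"increments": [[-0.8,-0.2,0,0,0,0],[-0.8,-0.2,0,0,0,0],[-0.8,-0.2,0,0,0,0],[-0.8,-0.2,0,0,0,0]], "fingers": 1, "grip_force": 35}}

```text
time_s: 7.75
tcp_pos: [0.565, -0.0452, 0.1946]
eef_rot: [-2.392, 2.036, 0.0]
force: [-0.1, 0.6, -0.3]
finger_gap: 0.0855
gripper_force: 0.0
```

>>> {"api": "jog_arm", "payload": {"increments": [[-0.815,-0.21,0.2,0,0,-0.057],[-0.815,-0.21,0.2,0,0,-0.057],[-0.815,-0.21,0.2,0,0,-0.057],[-0.815,-0.21,0.2,0,0,-0.057],[-0.815,-0.21,0.2,0,0,-0.057],[-0.815,-0.21,0.2,0,0,-0.057]]}}

```text
time_s: 8.5
tcp_pos: [0.5814, 0.117, 0.1551]
eef_rot: [-2.559, 1.822, -0.0]
force: [-0.2, -0.5, 0.9]
finger_gap: 0.085
gripper_force: 0.0
```

Run:
```python
from h import *
plan((.582,.118,.014),19)
```

```text
cur [0.5814 0.117  0.1551] yaw -160.9 j6 -0.19 t 8.5 inc [-0.004 -0.004  0.706] [-0.0002  0.      0.0005]
```

>>> {"api": "jog_arm", "payload": {"increments": [[-0.004,-0.004,0.25,0,0,0],[-0.004,-0.004,0.45,0,0,0],[-0.004,-0.004,0.6,0,0,0],[-0.004,-0.004,0.7,0,0,0],[-0.004,-0.004,0.74,0,0,0],[-0.004,-0.004,0.74,0,0,0]]}}

```text
time_s: 9.25
tcp_pos: [0.5822, 0.1179, 0.0069]
eef_rot: [2.559, -1.823, 0.0]
force: [-0.0, 0.1, 0.1]
finger_gap: 0.0852
gripper_force: 0.0
```

>>> {"api": "jog_arm", "payload": {"increments": [[0,0,0,0,0,0],[0,0,0,0,0,0],[0,0,0,0,0,0],[0,0,0,0,0,0],[0,0,0,0,0,0]], "fingers": 0}}

```text
time_s: 9.88
tcp_pos: [0.5828, 0.1188, 0.0084]
eef_rot: [-2.559, 1.82, -0.002]
force: [-2.2, -1.2, 7.1]
finger_gap: 0.0513
gripper_force: 34.9
```

>>> {"api": "jog_arm", "payload": {"increments": [[0,0.05,0,0,0,0],[0,0.12,0,0,0,0],[0,0.2,0,0,0,0],[0,0.3,0,0,0,0],[0,0.4,0,0,0,0],[0,0.4,0,0,0,0]]}}

```text
time_s: 10.62
tcp_pos: [0.5052, 0.0917, 0.0075]
eef_rot: [-2.559, 1.822, 0.0]
force: [-0.4, -0.9, -0.3]
finger_gap: 0.0001
gripper_force: 0.5
```

>>> {"api": "jog_arm", "payload": {"increments": [[0,0,0,0,0,0],[0,0,0,0,0,0],[0,0,0,0,0,0],[0,0,-0.3,0,0,0],[0,0,-0.6,0,0,0],[0,0,-0.6,0,0,0]], "fingers": 1}}

```text
time_s: 11.38
tcp_pos: [0.5101, 0.0941, 0.1318]
eef_rot: [-2.553, 1.816, -0.008]
force: [-0.2, -1.1, -1.5]
finger_gap: 0.0851
gripper_force: 0.0
```

>>> {"api": "jog_arm", "payload": {"increments": [[-0.3,-0.9,0,0,0,0],[0.3,0.1,0,0,0,0],[0.6,0,0,0,0,0],[1,0,0,0,0,0],[1,0,0,0,0,0],[1,0,0,0,0,0],[1,0,0,0,0,0]]}}

```text
time_s: 12.25
tcp_pos: [0.5717, -0.0968, 0.1259]
eef_rot: [2.558, -1.823, -0.002]
force: [0.6, -0.0, 0.4]
finger_gap: 0.0853
gripper_force: 0.0
```

Run:
```python
from h import *
p=manip.capture("top"); np.savez("top2.npz",**p); crop(p,135,305,150,270,4.5,"pics/c6.png"); print(manip.observe()["tcp_pos"])
```

```text
[ 0.57170611 -0.09621427  0.12611601]
```

View pics/c6.png

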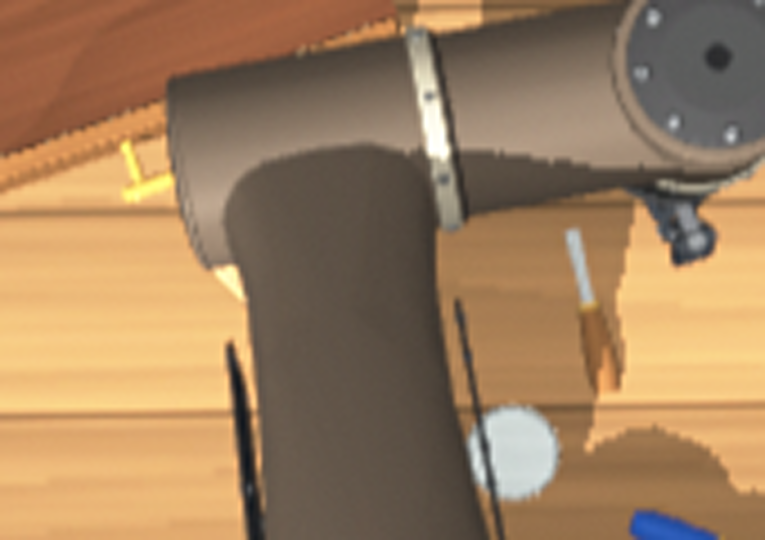

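Slipped again, but the block did come away from the handle (its corner is at crop (235,280)). The arm hides the rest, so I'll clear the view.

>>> {"api": "jog_arm", "payload": {"increments": [[0.5,0.1,-0.3,0,0,0],[0.9,0.2,-0.3,0,0,0],[0.9,0.2,-0.3,0,0,0],[0.9,0.2,-0.3,0,0,0],[0.9,0.2,-0.3,0,0,0]]}}

```text
time_s: 12.92
tcp_pos: [0.593, -0.2791, 0.1863]
eef_rot: [-2.559, 1.822, 0.001]
force: [-0.1, -0.4, -0.6]
finger_gap: 0.0854
gripper_force: 0.0
```

Run:
```python
from h import *
p=manip.capture("top"); np.savez("top2.npz",**p); a=p["color"][150:240,145:245,::-1]
q=manip.capture("scene"); np.savez("sc2.npz",**q); b=q["color"][140:200,240:320,::-1]
A=cv2.resize(a,(500,450),interpolation=cv2.INTER_CUBIC);B=cv2.resize(b,(300,225),interpolation=cv2.INTER_CUBIC); B=np.vstack([B,np.zeros((225,300,3),np.uint8)])
cv2.imwrite("pics/c7.png",np.hstack([A,B]))
```

```text
(no output)
```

View pics/c7.png

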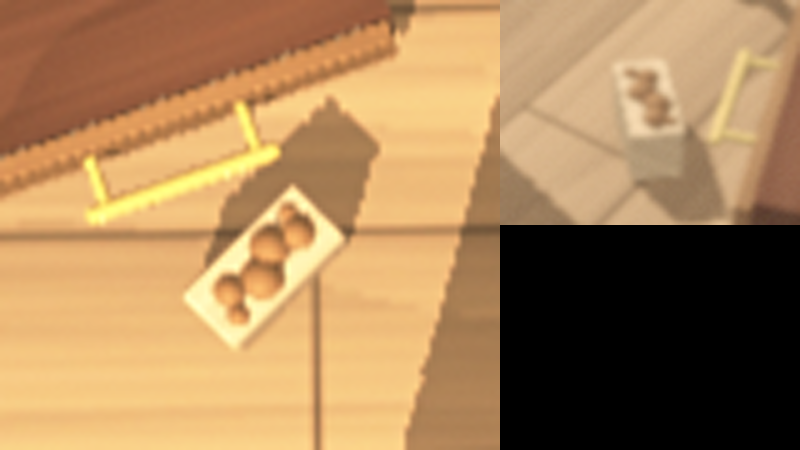

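The block is upright again and clear of the handle, with top corners at (290,185), (347,238), (238,348), (184,297).

Run:
```python
from h import *
p=dict(np.load("top2.npz")); f=lambda u,v,z:ray(p,145+u/5-.4,150+v/5-.4,z)[:2]
B=[f(*q,.055) for q in [(290,185),(347,238),(238,348),(184,297)]]
c=np.mean(B,0);d=B[1]-B[0]+B[2]-B[3];a=np.degrees(np.arctan2(d[1],d[0]));print(c,a,[np.linalg.norm(B[i]-B[i-1]).round(3) for i in range(4)])
plan((*c,.15),a)
```

```text
[0.53418729 0.14939258] -133.91797150154548 [np.float64(0.097), np.float64(0.05), np.float64(0.098), np.float64(0.047)]
cur [ 0.593  -0.2781  0.1863] yaw -160.8 j6 0.48 t 13.025 inc [-2.115 -0.425  0.183] [ 1.000e-04  2.000e-04 -1.493e-01]
```

>>> {"api": "jog_arm", "payload": {"increments": [[-0.7,-0.14,0,0,0,0],[-0.7,-0.14,0,0,0,0],[-0.7,-0.14,0,0,0,0],[-0.7,-0.14,0,0,0,0]], "fingers": 0.82, "grip_force": 120}}

```text
time_s: 13.52
tcp_pos: [0.5737, -0.1359, 0.1872]
eef_rot: [-2.563, 1.816, -0.001]
force: [0.6, -1.0, 0.8]
finger_gap: 0.07
gripper_force: 0.0
```

>>> {"api": "jog_arm", "payload": {"increments": [[-0.7,-0.14,0,0,0,0],[-0.7,-0.14,0,0,0,0],[-0.7,-0.14,0,0,0,0],[-0.7,-0.14,0,0,0,0]]}}

```text
time_s: 14.02
tcp_pos: [0.5544, 0.0038, 0.1867]
eef_rot: [2.561, -1.819, 0.0]
force: [1.0, 0.1, 0.3]
finger_gap: 0.0703
gripper_force: 0.0
```

>>> {"api": "jog_arm", "payload": {"increments": [[-0.71,-0.14,0.18,0,0,-0.149],[-0.71,-0.14,0.18,0,0,-0.149],[-0.71,-0.14,0.18,0,0,-0.149],[-0.71,-0.14,0.18,0,0,-0.149],[-0.71,-0.14,0.18,0,0,-0.149],[-0.71,-0.14,0.18,0,0,-0.149]]}}

```text
time_s: 14.78
tcp_pos: [0.5347, 0.1452, 0.151]
eef_rot: [-2.91, 1.182, -0.0]
force: [0.1, -0.3, -0.0]
finger_gap: 0.0701
gripper_force: 0.0
```

Run:
```python
from h import *
plan((.534,.149,.008),-133.9)
```

```text
cur [0.5347 0.1452 0.151 ] yaw -134.2 j6 0.18 t 14.775 inc [-0.016 -0.011  0.715] [-0.0001 -0.     -0.0017]
```

>>> {"api": "jog_arm", "payload": {"increments": [[-0.016,-0.011,0.25,0,0,0],[-0.016,-0.011,0.45,0,0,0],[-0.016,-0.011,0.62,0,0,0],[-0.016,-0.011,0.7,0,0,0],[-0.016,-0.011,0.715,0,0,0],[-0.016,-0.011,0.715,0,0,0]]}}

```text
time_s: 15.52
tcp_pos: [0.5344, 0.1504, 0.0087]
eef_rot: [-2.911, 1.178, -0.002]
force: [0.2, -0.8, 0.5]
finger_gap: 0.0703
gripper_force: 0.0
```

>>> {"api": "jog_arm", "payload": {"increments": [[0,0,0,0,0,0],[0,0,0,0,0,0],[0,0,0,0,0,0],[0,0,0,0,0,0],[0,0,0,0,0,0],[0,0,0,0,0,0]], "fingers": 0}}

```text
time_s: 16.27
tcp_pos: [0.5345, 0.1507, 0.0099]
eef_rot: [-2.911, 1.177, -0.003]
force: [-4.1, -0.3, 11.2]
finger_gap: 0.0443
gripper_force: 121.0
```

>>> {"api": "jog_arm", "payload": {"increments": [[0,0,-0.02,0,0,0],[0,0,-0.04,0,0,0],[0,0,-0.06,0,0,0],[0,0,-0.06,0,0,0]]}}

```text
time_s: 16.77
tcp_pos: [0.5337, 0.1503, 0.02]
eef_rot: [-2.912, 1.178, -0.0]
force: [-0.1, 0.4, -2.1]
finger_gap: 0.0443
gripper_force: 123.6
```

Held this time: gap 44 mm, about 2 N of weight. Lifting.

>>> {"api": "jog_arm", "payload": {"increments": [[0,0,-0.2,0,0,0],[0,0,-0.45,0,0,0],[0,0,-0.45,0,0,0]]}}

```text
time_s: 17.15
tcp_pos: [0.536, 0.1516, 0.1137]
eef_rot: [-2.907, 1.176, -0.007]
force: [-0.1, 0.2, -2.5]
finger_gap: 0.0439
gripper_force: 123.8
```

Run:
```python
from h import *
plan((.523,-.364,.11),-134.2);s=manip.observe();print(s["finger_gap"],s["force"])
```

```text
cur [0.536  0.1516 0.1137] yaw -134.0 j6 0.17 t 17.15 inc [1.745 1.899 0.009] [-0.0023 -0.0007  0.0009]
0.04391726141836859 [-0.12802719  0.1518111  -2.47421235]
```

>>> {"api": "jog_arm", "payload": {"increments": [[0.15,0.16,0,0,0,0],[0.3,0.32,0,0,0,0],[0.45,0.48,0,0,0,0],[0.6,0.64,0,0,0,0],[0.75,0.8,0,0,0,0],[0.87,0.95,0,0,0,0],[0.87,0.95,0,0,0,0]]}}

```text
time_s: 18.02
tcp_pos: [0.525, -0.1095, 0.1084]
eef_rot: [2.909, -1.183, -0.003]
force: [0.1, 0.7, -1.5]
finger_gap: 0.044
gripper_force: 123.7
```

>>> {"api": "jog_arm", "payload": {"increments": [[0.15,0.16,0,0,0,0],[0.3,0.32,0,0,0,0],[0.45,0.48,0,0,0,0],[0.6,0.64,0,0,0,0],[0.75,0.8,0,0,0,0],[0.87,0.95,0,0,0,0],[0.87,0.95,0,0,0,0]]}}

```text
time_s: 18.9
tcp_pos: [0.5184, -0.3664, 0.108]
eef_rot: [2.91, -1.183, -0.003]
force: [-1.0, 0.6, -2.4]
finger_gap: 0.0438
gripper_force: 123.7
```

Run:
```python
from h import *
plan((.523,-.364,.016),-134.2);s=manip.observe();print(s["finger_gap"],s["force"])
```

```text
cur [ 0.5184 -0.3664  0.108 ] yaw -134.2 j6 1.11 t 18.9 inc [ 0.009 -0.025  0.46 ] [ 0.0003  0.0006 -0.0002]
0.04379677285724905 [-1.00426886  0.55533412 -2.36695208]
```

>>> {"api": "jog_arm", "payload": {"increments": [[0.01,-0.025,0.15,0,0,0],[0.01,-0.025,0.3,0,0,0],[0.01,-0.025,0.4,0,0,0],[0.01,-0.025,0.44,0,0,0],[0.01,-0.025,0.46,0,0,0],[0.01,-0.025,0.46,0,0,0]]}}

```text
time_s: 19.65
tcp_pos: [0.5246, -0.3625, 0.0181]
eef_rot: [-2.912, 1.178, -0.001]
force: [0.5, -0.2, -1.7]
finger_gap: 0.0444
gripper_force: 123.8
```

>>> {"api": "jog_arm", "payload": {"increments": [[0,0,0,0,0,0],[0,0,0,0,0,0],[0,0,0,0,0,0],[0,0,-0.3,0,0,0],[0,0,-0.6,0,0,0],[0,0,-0.8,0,0,0],[0,0,-0.8,0,0,0]], "fingers": 0.85}}

```text
time_s: 20.52
tcp_pos: [0.5262, -0.3637, 0.1824]
eef_rot: [2.912, -1.178, 0.012]
force: [0.4, -0.1, -0.3]
finger_gap: 0.0725
gripper_force: 0.0
```

>>> {"api": "jog_arm", "payload": {"increments": [[-0.3,-0.3,0,0,0,0],[-0.6,-0.6,0,0,0,0],[-0.9,-0.9,0,0,0,0],[-0.9,-0.9,0,0,0,0],[-0.9,-0.9,0,0,0,0]]}}

```text
time_s: 21.15
tcp_pos: [0.5197, -0.1047, 0.1775]
eef_rot: [-2.914, 1.172, 0.0]
force: [-0.6, 0.3, 0.6]
finger_gap: 0.0724
gripper_force: 0.0
```

Run:
```python
from h import *
p=manip.capture("top"); np.savez("top3.npz",**p);a=p["color"][110:270,240:410,::-1]
cv2.imwrite("pics/c8.png",cv2.resize(a,None,fx=3.5,fy=3.5,interpolation=cv2.INTER_CUBIC))
plan((.523,.11,.19),19)
```

```text
cur [ 0.5198 -0.1059  0.1775] yaw -133.9 j6 0.64 t 21.2 inc [-0.737 -0.789 -0.062] [-0.000e+00  1.000e-04  1.507e-01]
```

View pics/c8.png

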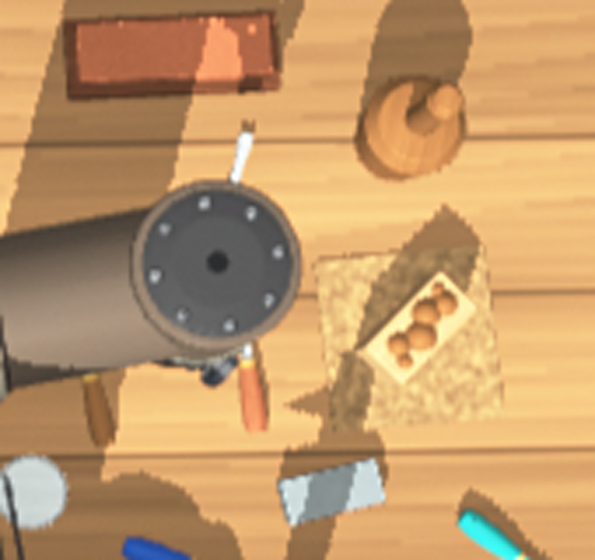

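The block sits on the mat, near its middle. Drawer handle next.

>>> {"api": "jog_arm", "payload": {"increments": [[-0.2,-0.2,-0.05,0,0,0.06],[-0.4,-0.4,-0.05,0,0,0.12],[-0.6,-0.6,-0.05,0,0,0.151],[-0.74,-0.79,-0.05,0,0,0.151],[-0.74,-0.79,-0.05,0,0,0.151],[-0.74,-0.79,-0.05,0,0,0.151]], "fingers": 0.24}}

```text
time_s: 21.95
tcp_pos: [0.5235, 0.1073, 0.1871]
eef_rot: [2.552, -1.83, -0.001]
force: [-0.7, 0.5, 0.6]
finger_gap: 0.02
gripper_force: 0.0
```

Run:
```python
from h import *
plan((.5895,.2015,.15),19);print(manip.observe()["finger_gap"])
```

```text
cur [0.5235 0.1073 0.1871] yaw -161.3 j6 -0.24 t 21.95 inc [-0.34  -0.464  0.185] [ 0.0004 -0.0001 -0.0016]
0.020027260547586388
```

>>> {"api": "jog_arm", "payload": {"increments": [[-0.2,-0.25,0.1,0,0,0],[-0.34,-0.464,0.185,0,0,0],[-0.34,-0.464,0.185,0,0,0],[-0.34,-0.464,0.4,0,0,0],[-0.34,-0.464,0.6,0,0,0],[-0.34,-0.464,0.72,0,0,0],[-0.34,-0.464,0.78,0,0,0],[-0.34,-0.464,0.78,0,0,0]]}}

```text
time_s: 22.95
tcp_pos: [0.5896, 0.2013, 0.0316]
eef_rot: [2.552, -1.831, -0.0]
force: [0.1, 0.4, 0.0]
finger_gap: 0.0204
gripper_force: 0.0
```

>>> {"api": "jog_arm", "payload": {"increments": [[0,0,0,0,0,0],[0,0,0,0,0,0],[0,0,0,0,0,0],[0,0,0,0,0,0]], "fingers": 0, "grip_force": 40}}

```text
time_s: 23.45
tcp_pos: [0.5897, 0.2027, 0.0321]
eef_rot: [-2.553, 1.829, -0.0]
force: [-0.3, 0.3, -0.9]
finger_gap: 0.0001
gripper_force: 0.0
```

Run:
```python
from h import *
p=manip.capture("top"); np.savez("top4.npz",**p)
q=manip.capture("scene"); np.savez("sc4.npz",**q)
print("top tcp",proj(p,manip.observe()["tcp_pos"]), "scene tcp",proj(q,manip.observe()["tcp_pos"]),"handle scene",proj(q,(.5895,.2015,.047)))
A=cv2.resize(p["color"][140:230,120:220,::-1],(400,360),interpolation=cv2.INTER_CUBIC);B=cv2.resize(q["color"][120:210,250:350,::-1],(400,360),interpolation=cv2.INTER_CUBIC)
cv2.imwrite("pics/c9.png",np.hstack([A,B]))
```

```text
top tcp (np.float64(181.48183498488788), np.float64(186.61879476826263)) scene tcp (np.float64(301.16738095809825), np.float64(168.36367564474622)) handle scene (np.float64(301.29281583786616), np.float64(165.19939578568705))
```

View pics/c9.png

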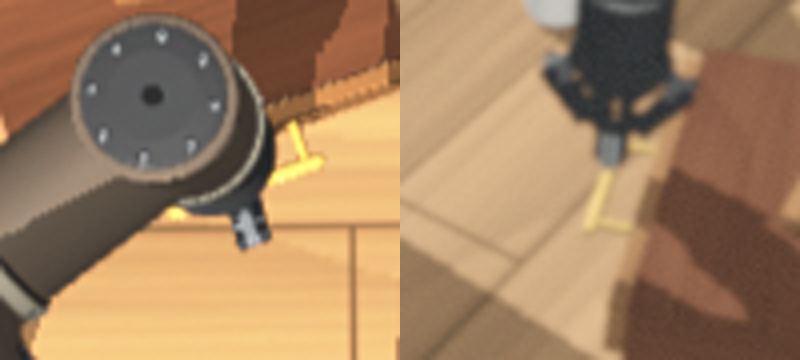

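The scene crop shows the fingertips at about (610,163), seemingly above the bar and not around it. The true tip looks higher than the reported TCP, so I'll back off and probe the bench to check z.

>>> {"api": "jog_arm", "payload": {"increments": [[0,0,-0.3,0,0,0],[0,0.3,-0.3,0,0,0],[0,0.45,-0.3,0,0,0],[0,0.45,-0.1,0,0,0],[0,0.45,0.05,0,0,0],[0,0.45,0.08,0,0,0],[0,0.45,0.1,0,0,0],[0,0.45,0.1,0,0,0]]}}

```text
time_s: 24.55
tcp_pos: [0.505, 0.174, 0.0124]
eef_rot: [-2.553, 1.829, -0.001]
force: [0.6, 0.3, 0.6]
finger_gap: -0.0001
gripper_force: 0.0
```

>>> {"api": "jog_arm", "payload": {"increments": [[0,0,0.01,0,0,0],[0,0,0.02,0,0,0],[0,0,0.03,0,0,0],[0,0,0.04,0,0,0],[0,0,0.04,0,0,0]]}}

```text
time_s: 25.18
tcp_pos: [0.5043, 0.1735, 0.0035]
eef_rot: [2.553, -1.83, -0.0]
force: [-0.8, -0.2, 0.9]
finger_gap: 0.0003
gripper_force: 0.0
```

>>> {"api": "jog_arm", "payload": {"increments": [[0,0,0.01,0,0,0],[0,0,0.02,0,0,0],[0,0,0.03,0,0,0],[0,0,0.03,0,0,0]]}}

```text
time_s: 25.68
tcp_pos: [0.5043, 0.1735, -0.0025]
eef_rot: [2.553, -1.83, -0.0]
force: [0.6, 0.5, -0.8]
finger_gap: 0.0
gripper_force: 0.0
```

>>> {"api": "jog_arm", "payload": {"increments": [[0,0,0.01,0,0,0],[0,0,0.02,0,0,0],[0,0,0.03,0,0,0],[0,0,0.04,0,0,0],[0,0,0.04,0,0,0]]}}

```text
time_s: 26.3
tcp_pos: [0.5043, 0.1735, -0.0105]
eef_rot: [2.553, -1.83, -0.0]
force: [1.0, -0.3, 0.1]
finger_gap: 0.0005
gripper_force: 0.0
```

>>> {"api": "jog_arm", "payload": {"increments": [[0,0,0.01,0,0,0],[0,0,0.02,0,0,0],[0,0,0.02,0,0,0]]}}

```text
time_s: 26.68
tcp_pos: [0.5043, 0.1735, -0.0145]
eef_rot: [2.553, -1.83, -0.0]
force: [0.8, -0.0, 0.3]
finger_gap: 0.0005
gripper_force: 0.0
```

>>> {"api": "jog_arm", "payload": {"increments": [[0,0,0.01,0,0,0],[0,0,0.02,0,0,0],[0,0,0.02,0,0,0]]}}

```text
time_s: 27.05
tcp_pos: [0.5043, 0.1735, -0.0185]
eef_rot: [2.553, -1.83, -0.0]
force: [0.0, -0.5, -0.3]
finger_gap: 0.0003
gripper_force: 0.0
```

>>> {"api": "jog_arm", "payload": {"increments": [[0,0,0.01,0,0,0],[0,0,0.02,0,0,0],[0,0,0.02,0,0,0]]}}

```text
time_s: 27.42
tcp_pos: [0.5043, 0.1735, -0.0225]
eef_rot: [2.553, -1.83, -0.0]
force: [-0.1, 0.2, 0.3]
finger_gap: -0.0001
gripper_force: 0.0
```

>>> {"api": "jog_arm", "payload": {"increments": [[0,0,0.01,0,0,0],[0,0,0.02,0,0,0],[0,0,0.02,0,0,0]]}}

```text
time_s: 27.8
tcp_pos: [0.5043, 0.1735, -0.0265]
eef_rot: [2.553, -1.83, -0.0]
force: [-0.3, -0.2, 0.1]
finger_gap: 0.0002
gripper_force: 0.0
```

>>> {"api": "jog_arm", "payload": {"increments": [[0,0,0.01,0,0,0],[0,0,0.015,0,0,0],[0,0,0.015,0,0,0]]}}

```text
time_s: 28.18
tcp_pos: [0.5043, 0.1735, -0.0294]
eef_rot: [2.553, -1.83, -0.0]
force: [-0.0, 0.5, 0.4]
finger_gap: 0.0003
gripper_force: 0.0
```

Run:
```python
from h import *
q=manip.capture("scene"); t=manip.observe()["tcp_pos"]; print(t,"tcp",proj(q,t),"tip if z0",proj(q,(t[0],t[1],0)))
u,v=map(int,proj(q,(t[0],t[1],0))); print(u,v)
a=cv2.resize(q["color"][v-30:v+30,u-40:u+40,::-1],(800,600),interpolation=cv2.INTER_CUBIC);cv2.imwrite("pics/c10.png",a)
```

```text
[ 0.50440864  0.17361765 -0.02931513] tcp (np.float64(275.293361910325), np.float64(176.03402117555032)) tip if z0 (np.float64(275.4745590576136), np.float64(169.99753388086043))
275 169
```

View pics/c10.png

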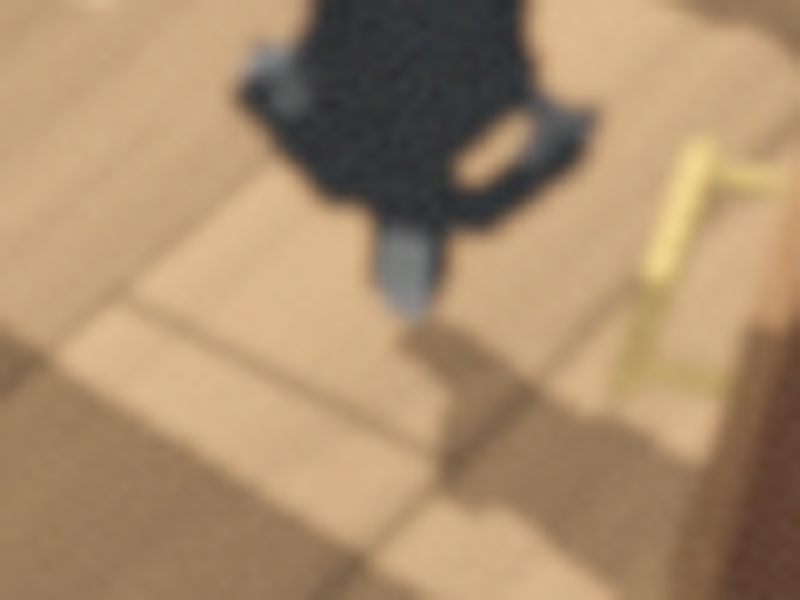

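The tip appears at about px (276,171), essentially on the bench, while the TCP reports z = −0.029. So true tip z ≈ reported + 0.030, and x, y are good. I'll correct for that from here on and redo the handle grasp.

>>> {"api": "jog_arm", "payload": {"increments": [[0,0,-0.3,0,0,0],[0,0,-0.55,0,0,0],[0,-0.2,-0.6,0,0,0],[0,-0.448,-0.6,0,0,0],[0,-0.448,-0.6,0,0,0],[0,-0.448,-0.45,0,0,0],[0,-0.448,-0.3,0,0,0],[0,-0.448,-0.2,0,0,0],[0,-0.448,-0.147,0,0,0],[0,-0.448,-0.147,0,0,0]], "fingers": 0.24}}

```text
time_s: 29.48
tcp_pos: [0.5887, 0.2021, -0.0004]
eef_rot: [2.553, -1.829, -0.001]
force: [0.0, -0.5, 0.6]
finger_gap: 0.021
gripper_force: 0.0
```

>>> {"api": "jog_arm", "payload": {"increments": [[0,0,0,0,0,0],[0,0,0,0,0,0],[0,0,0,0,0,0],[0,0,0,0,0,0]], "fingers": 0, "grip_force": 60}}

```text
time_s: 29.98
tcp_pos: [0.5888, 0.2023, 0.0008]
eef_rot: [2.553, -1.83, -0.0]
force: [-5.4, -0.9, 5.9]
finger_gap: 0.0089
gripper_force: 59.2
```

>>> {"api": "jog_arm", "payload": {"increments": [[0,0.05,0,0,0,0],[0,0.15,0,0,0,0],[0,0.25,0,0,0,0],[0,0.35,0,0,0,0],[0,0.45,0,0,0,0],[0,0.55,0,0,0,0],[0,0.65,0,0,0,0],[0,0.75,0,0,0,0],[0,0.83,0,0,0,0],[0,0.83,0,0,0,0]]}}

```text
time_s: 31.22
tcp_pos: [0.4311, 0.1479, 0.0008]
eef_rot: [-2.554, 1.829, -0.001]
force: [2.0, -6.9, 3.2]
finger_gap: 0.0084
gripper_force: 59.5
```

>>> {"api": "jog_arm", "payload": {"increments": [[0,0,0,0,0,0],[0,0,0,0,0,0],[0,0,-0.2,0,0,0],[0,0,-0.5,0,0,0],[0,0,-0.9,0,0,0],[0,0,-0.9,0,0,0]], "fingers": 0.24}}

```text
time_s: 31.98
tcp_pos: [0.4341, 0.1506, 0.1845]
eef_rot: [-2.548, 1.825, -0.003]
force: [0.5, 0.7, -0.5]
finger_gap: 0.0201
gripper_force: 0.0
```

>>> {"api": "jog_arm", "payload": {"increments": [[0.3,0,0,0,0,0],[0.6,0,0,0,0,0],[0.9,-0.1,0,0,0,0],[0.9,-0.1,0,0,0,0],[0.9,-0.1,0,0,0,0]]}}

```text
time_s: 32.6
tcp_pos: [0.5088, -0.0153, 0.1797]
eef_rot: [2.552, -1.832, -0.001]
force: [-0.4, -0.1, 0.2]
finger_gap: 0.0209
gripper_force: 0.0
```

Run:
```python
from h import *
p=manip.capture("top"); np.savez("top5.npz",**p)
for k in ["drawer_handle","block_mid","gouge2_grip","gouge2_tip","gouge3_grip","gouge3_tip","gouge4_grip","gouge4_tip"]:
    print(k,[(round(d["score"],2),[round(float(x)) for x in d["centre"]]) for d in manip.mark_of(k,p)[:3]])
cv2.imwrite("pics/c11.png",cv2.resize(p["color"][70:270,90:410,::-1],None,fx=2.5,fy=2.5,interpolation=cv2.INTER_CUBIC))
plan((.456,-.073,.1),11.7+90)
```

```text
drawer_handle [(0.42, [225, 313])]
block_mid [(0.94, [204, 359])]
gouge2_grip [(0.45, [227, 268])]
gouge2_tip []
gouge3_grip []
gouge3_tip [(0.55, [149, 308]), (0.4, [189, 183])]
gouge4_grip [(0.7, [264, 381]), (0.57, [222, 310]), (0.56, [269, 286])]
gouge4_tip [(0.76, [280, 403]), (0.68, [273, 310]), (0.43, [197, 307])]
cur [ 0.5088 -0.0144  0.1803] yaw -161.2 j6 -0.03 t 33.05 inc [0.192 0.344 0.401] [-1.000e-04 -1.000e-04 -4.605e-01]
```

View pics/c11.png

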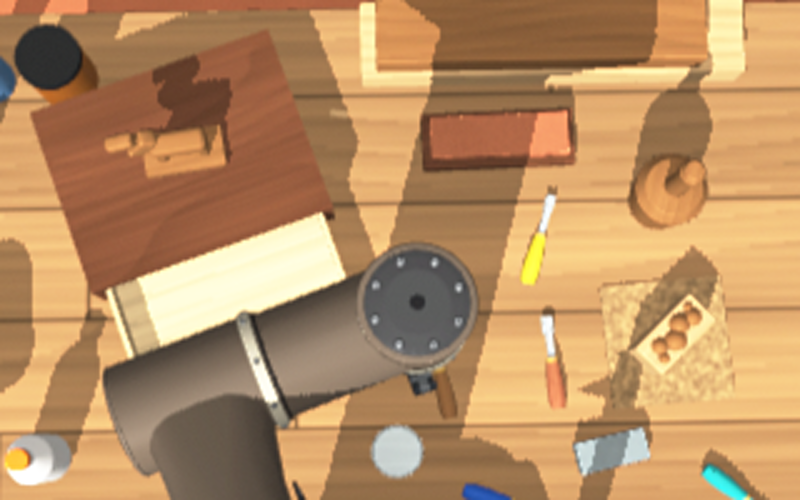

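The drawer is open about 0.167 m. The brown, red and yellow gouges are where they were, and the block is on the mat. Fetching brown (gouge2) first.

>>> {"api": "jog_arm", "payload": {"increments": [[0.19,0.34,0.4,0,0,-0.06],[0.19,0.34,0.4,0,0,-0.12],[0.19,0.34,0.4,0,0,-0.18],[0.19,0.34,0.4,0,0,-0.24],[0.19,0.34,0.4,0,0,-0.3],[0.19,0.34,0.4,0,0,-0.35],[0.19,0.34,0.4,0,0,-0.4],[0.19,0.34,0.4,0,0,-0.46],[0.19,0.34,0.4,0,0,-0.46],[0.19,0.34,0.4,0,0,-0.46]], "fingers": 0.6}}

```text
time_s: 34.3
tcp_pos: [0.4567, -0.0727, 0.1002]
eef_rot: [-3.126, -0.31, -0.0]
force: [-0.3, -0.2, 0.3]
finger_gap: 0.051
gripper_force: 0.0
```

Run:
```python
from h import *
plan((.456,-.073,-.028),11.7+90)
```

```text
cur [ 0.4567 -0.0727  0.1002] yaw -78.7 j6 1.5 t 34.3 inc [-0.004  0.001  0.641] [-0.     -0.     -0.0021]
```

>>> {"api": "jog_arm", "payload": {"increments": [[0,0,0.2,0,0,0],[0,0,0.4,0,0,0],[0,0,0.52,0,0,0],[0,0,0.6,0,0,0],[0,0,0.64,0,0,0],[0,0,0.64,0,0,0]]}}

```text
time_s: 35.05
tcp_pos: [0.4565, -0.0729, -0.0281]
eef_rot: [3.126, 0.314, -0.001]
force: [0.6, 0.2, 0.8]
finger_gap: 0.0515
gripper_force: 0.0
```

>>> {"api": "jog_arm", "payload": {"increments": [[0,0,0,0,0,0],[0,0,0,0,0,0],[0,0,0,0,0,0],[0,0,0,0,0,0],[0,0,0,0,0,0]], "fingers": 0, "grip_force": 80}}

```text
time_s: 35.67
tcp_pos: [0.4573, -0.0727, -0.0269]
eef_rot: [-3.126, -0.316, -0.003]
force: [-2.7, 0.8, 6.1]
finger_gap: 0.0177
gripper_force: 78.6
```

>>> {"api": "jog_arm", "payload": {"increments": [[0,0,-0.15,0,0,0],[0,0,-0.4,0,0,0],[0,0,-0.65,0,0,0],[0,0,-0.7,0,0,0],[0,0,-0.7,0,0,0]]}}

```text
time_s: 36.3
tcp_pos: [0.4569, -0.0726, 0.1128]
eef_rot: [-3.125, -0.315, -0.003]
force: [-0.5, -0.1, -1.5]
finger_gap: 0.0173
gripper_force: 78.5
```

Run:
```python
from h import *
plan((.5043,.2577,.11),109);s=manip.observe();print(s["finger_gap"],s["gripper_force"],s["force"])
```

```text
cur [ 0.4569 -0.0726  0.1128] yaw -78.5 j6 1.5 t 36.3 inc [ 0.562 -1.571  0.016] [-0.0001 -0.0007 -0.0415]
0.01734608902459205 78.54623079299927 [-0.45094342 -0.12386597 -1.54070635]
```

>>> {"api": "jog_arm", "payload": {"increments": [[0.07,-0.2,0,0,0,0],[0.14,-0.4,0,0,0,0],[0.21,-0.6,0,0,0,0],[0.28,-0.785,0,0,0,0],[0.28,-0.785,0,0,0,0]]}}

```text
time_s: 36.92
tcp_pos: [0.4796, 0.0939, 0.1102]
eef_rot: [3.124, 0.32, -0.004]
force: [0.2, -0.9, -0.9]
finger_gap: 0.0179
gripper_force: 78.6
```

>>> {"api": "jog_arm", "payload": {"increments": [[0.07,-0.2,0,0,0,-0.02],[0.14,-0.4,0,0,0,-0.04],[0.21,-0.6,0,0,0,-0.04],[0.28,-0.785,0,0,0,-0.04],[0.28,-0.785,0,0,0,-0.04],[0.28,-0.785,0,0,0,-0.04]]}}

```text
time_s: 37.67
tcp_pos: [0.5026, 0.256, 0.1106]
eef_rot: [3.098, 0.511, -0.004]
force: [0.2, 0.4, -0.4]
finger_gap: 0.0175
gripper_force: 78.7
```

Run:
```python
from h import *
plan((.5043,.2577,-.003),109);s=manip.observe();print(s["finger_gap"],s["gripper_force"],s["force"])
```

```text
cur [0.5026 0.256  0.1106] yaw -71.3 j6 1.08 t 37.675 inc [ 0.012 -0.006  0.568] [ 0.0004  0.0009 -0.0015]
0.017549393474762816 78.69761109352112 [ 0.23619617  0.42785057 -0.43611803]
```

>>> {"api": "jog_arm", "payload": {"increments": [[0.01,-0.006,0.2,0,0,0],[0.01,-0.006,0.38,0,0,0],[0.01,-0.006,0.48,0,0,0],[0.01,-0.006,0.54,0,0,0],[0.01,-0.006,0.568,0,0,0],[0.01,-0.006,0.568,0,0,0]]}}

```text
time_s: 38.42
tcp_pos: [0.5052, 0.2589, -0.0013]
eef_rot: [-3.1, -0.511, -0.0]
force: [-0.9, 0.1, -0.1]
finger_gap: 0.0177
gripper_force: 78.7
```

>>> {"api": "jog_arm", "payload": {"increments": [[0,0,0,0,0,0],[0,0,0,0,0,0],[0,0,0,0,0,0],[0,0,-0.3,0,0,0],[0,0,-0.6,0,0,0],[0,0,-0.6,0,0,0]], "fingers": 0.5}}

```text
time_s: 39.17
tcp_pos: [0.5078, 0.2613, 0.1242]
eef_rot: [-3.094, -0.512, -0.013]
force: [0.9, 0.7, -0.5]
finger_gap: 0.0426
gripper_force: 0.0
```

Run:
```python
from h import *
plan((.467,-.216,.1),4+90)
```

```text
cur [0.5078 0.2613 0.1242] yaw -71.2 j6 1.08 t 39.175 inc [-0.963  2.194  0.104] [-0.0015 -0.0028  0.0822]
```

>>> {"api": "jog_arm", "payload": {"increments": [[-0.3,0.73,0,0,0,0],[-0.3,0.73,0,0,0,0],[-0.3,0.73,0,0,0,0],[-0.3,0.73,0,0,0,0]]}}

```text
time_s: 39.67
tcp_pos: [0.4944, 0.0993, 0.1183]
eef_rot: [3.1, 0.507, -0.001]
force: [0.1, -0.1, -0.4]
finger_gap: 0.0427
gripper_force: 0.0
```

>>> {"api": "jog_arm", "payload": {"increments": [[-0.33,0.73,0,0,0,0.08],[-0.33,0.73,0,0,0,0.08],[-0.33,0.73,0,0,0,0.08],[-0.33,0.73,0,0,0,0.08]]}}

```text
time_s: 40.17
tcp_pos: [0.4791, -0.0594, 0.1182]
eef_rot: [3.139, 0.115, -0.001]
force: [-0.2, 0.2, -0.1]
finger_gap: 0.0427
gripper_force: 0.0
```

Run:
```python
from h import *
p=manip.capture("top"); p0=dict(np.load("top0.npz"))
W=(295,330,200,245)
for q in (p0,p): print(seg(q,(0,90,110),(12,255,255),W,.01))
for q in (p0,p): print(seg(q,(20,120,150),(35,255,255),(270,320,130,190),.01))
plan((.467,-.216,.07),4+90)
```

```text
(array([ 0.46466312, -0.21622179]), 4.584604740142822, (0.055867187678813934, 0.02185783162713051), 115, array([ 0.46404156, -0.21606286], dtype=float32))
(array([ 0.46464863, -0.21604094]), 4.584604740142822, (0.055867187678813934, 0.021494977176189423), 115, array([ 0.46418554, -0.21587004], dtype=float32))
(array([ 0.6291315 , -0.19331431]), 160.11949920654297, (0.02267741970717907, 0.06913622468709946), 133, array([ 0.6280827, -0.1919649], dtype=float32))
(array([ 0.62912649, -0.19332795]), 160.11949920654297, (0.022706445306539536, 0.06913622468709946), 137, array([ 0.6280257 , -0.19229327], dtype=float32))
cur [ 0.4795 -0.0584  0.1183] yaw -85.8 j6 1.36 t 40.225 inc [-0.121  0.781  0.241] [-0.      0.0001  0.0014]
```

>>> {"api": "jog_arm", "payload": {"increments": [[-0.12,0.78,0.2,0,0,0],[-0.12,0.78,0.24,0,0,0],[-0.12,0.78,0.24,0,0,0],[-0.12,0.78,0.24,0,0,0],[-0.12,0.78,0.24,0,0,0]], "fingers": 0.6}}

```text
time_s: 40.85
tcp_pos: [0.4681, -0.2145, 0.0704]
eef_rot: [-3.139, -0.12, 0.0]
force: [1.0, 1.1, -0.2]
finger_gap: 0.0515
gripper_force: 0.0
```

>>> {"api": "jog_arm", "payload": {"increments": [[0,0,0.2,0,0,0],[0,0,0.35,0,0,0],[0,0,0.45,0,0,0],[0,0,0.49,0,0,0],[0,0,0.49,0,0,0]]}}

```text
time_s: 41.48
tcp_pos: [0.468, -0.2145, -0.0273]
eef_rot: [3.139, 0.122, -0.0]
force: [0.3, -0.8, 0.6]
finger_gap: 0.0513
gripper_force: 0.0
```

>>> {"api": "jog_arm", "payload": {"increments": [[0,0,0,0,0,0],[0,0,0,0,0,0],[0,0,0,0,0,0],[0,0,0,0,0,0],[0,0,0,0,0,0]], "fingers": 0}}

```text
time_s: 42.1
tcp_pos: [0.4684, -0.2154, -0.0262]
eef_rot: [3.139, 0.119, 0.003]
force: [-1.4, 2.0, 7.8]
finger_gap: 0.0174
gripper_force: 78.6
```

>>> {"api": "jog_arm", "payload": {"increments": [[0,0,-0.15,0,0,0],[0,0,-0.4,0,0,0],[0,0,-0.65,0,0,0],[0,0,-0.7,0,0,0],[0,0,-0.7,0,0,0]]}}

```text
time_s: 42.72
tcp_pos: [0.4677, -0.2153, 0.1133]
eef_rot: [-3.139, -0.119, -0.004]
force: [-0.2, -0.7, -0.9]
finger_gap: 0.0176
gripper_force: 78.4
```

Run:
```python
from h import *
plan((.5304,.1821,.11),109);s=manip.observe();print(s["finger_gap"],s["gripper_force"],s["force"])
```

```text
cur [ 0.4677 -0.2153  0.1133] yaw -85.7 j6 1.7 t 42.725 inc [ 0.462 -1.958  0.018] [ 0.0001 -0.0007 -0.0815]
0.017555195920958146 78.35157036781311 [-0.23650795 -0.72510565 -0.93055339]
```

>>> {"api": "jog_arm", "payload": {"increments": [[0.06,-0.25,0,0,0,0],[0.12,-0.5,0,0,0,0],[0.18,-0.75,0,0,0,0],[0.23,-0.98,0,0,0,0],[0.23,-0.98,0,0,0,0]]}}

```text
time_s: 43.35
tcp_pos: [0.498, -0.0141, 0.1109]
eef_rot: [3.139, 0.125, -0.004]
force: [-0.9, -0.4, -1.4]
finger_gap: 0.0175
gripper_force: 78.4
```

>>> {"api": "jog_arm", "payload": {"increments": [[0.06,-0.25,0,0,0,-0.02],[0.12,-0.5,0,0,0,-0.05],[0.18,-0.75,0,0,0,-0.08],[0.23,-0.98,0,0,0,-0.081],[0.23,-0.98,0,0,0,-0.081],[0.23,-0.98,0,0,0,-0.081]]}}

```text
time_s: 44.1
tcp_pos: [0.5286, 0.1814, 0.111]
eef_rot: [3.098, 0.516, -0.004]
force: [-0.3, -0.8, -1.3]
finger_gap: 0.0175
gripper_force: 78.5
```

Run:
```python
from h import *
plan((.5304,.1821,-.003),109);s=manip.observe();print(s["finger_gap"],s["gripper_force"],s["force"])
```

```text
cur [0.5286 0.1814 0.111 ] yaw -71.1 j6 1.22 t 44.1 inc [ 0.011 -0.001  0.57 ] [ 0.0002  0.0009 -0.0005]
0.01746840574380264 78.54512929916382 [-0.27590227 -0.81053455 -1.27354993]
```

>>> {"api": "jog_arm", "payload": {"increments": [[0.01,0,0.2,0,0,0],[0.01,0,0.38,0,0,0],[0.01,0,0.48,0,0,0],[0.01,0,0.54,0,0,0],[0.01,0,0.57,0,0,0],[0.01,0,0.57,0,0,0]]}}

```text
time_s: 44.85
tcp_pos: [0.5315, 0.1829, -0.0014]
eef_rot: [3.099, 0.516, 0.0]
force: [-0.2, 0.4, 0.0]
finger_gap: 0.0175
gripper_force: 78.6
```

>>> {"api": "jog_arm", "payload": {"increments": [[0,0,0,0,0,0],[0,0,0,0,0,0],[0,0,0,0,0,0],[0,0,-0.3,0,0,0],[0,0,-0.6,0,0,0],[0,0,-0.6,0,0,0]], "fingers": 0.5}}

```text
time_s: 45.6
tcp_pos: [0.5344, 0.1851, 0.1242]
eef_rot: [-3.095, -0.517, -0.014]
force: [-0.1, 0.5, -0.3]
finger_gap: 0.0429
gripper_force: 0.0
```

Run:
```python
from h import *
plan((.629,-.194,.1),-18+90)
```

```text
cur [0.5344 0.1851 0.1242] yaw -71.0 j6 1.22 t 45.6 inc [-0.171  1.946  0.115] [-0.0017 -0.0027  0.2055]
```

>>> {"api": "jog_arm", "payload": {"increments": [[-0.085,0.97,0,0,0,0],[-0.085,0.97,0,0,0,0],[-0.085,0.97,0,0,0,0],[-0.085,0.97,0,0,0,0],[-0.085,0.97,0,0,0,0]], "fingers": 0.6}}

```text
time_s: 46.22
tcp_pos: [0.5779, -0.0065, 0.118]
eef_rot: [-3.099, -0.514, 0.001]
force: [-1.0, -0.1, 0.2]
finger_gap: 0.0513
gripper_force: 0.0
```

>>> {"api": "jog_arm", "payload": {"increments": [[-0.085,0.97,0.1,0,0,0.205],[-0.085,0.97,0.1,0,0,0.205],[-0.085,0.97,0.1,0,0,0.205],[-0.085,0.97,0.1,0,0,0.205],[-0.085,0.97,0.1,0,0,0.205],[-0.085,0.97,0.1,0,0,0.205]]}}

```text
time_s: 46.98
tcp_pos: [0.6252, -0.1932, 0.0986]
eef_rot: [-3.104, 0.485, -0.0]
force: [0.4, 0.4, -0.1]
finger_gap: 0.0514
gripper_force: 0.0
```

Run:
```python
from h import *
plan((.629,-.194,-.027),-18+90)
```

```text
cur [ 0.6252 -0.1932  0.0986] yaw -107.8 j6 1.26 t 46.975 inc [ 0.019 -0.002  0.628] [-0.     -0.      0.0013]
```

>>> {"api": "jog_arm", "payload": {"increments": [[0.02,0,0.2,0,0,0],[0.02,0,0.4,0,0,0],[0.02,0,0.52,0,0,0],[0.02,0,0.6,0,0,0],[0.02,0,0.628,0,0,0],[0.02,0,0.628,0,0,0]]}}

```text
time_s: 47.72
tcp_pos: [0.6293, -0.1957, -0.0266]
eef_rot: [3.103, -0.489, 0.001]
force: [-0.0, 0.6, 0.9]
finger_gap: 0.051
gripper_force: 0.0
```

>>> {"api": "jog_arm", "payload": {"increments": [[0,0,0,0,0,0],[0,0,0,0,0,0],[0,0,0,0,0,0],[0,0,0,0,0,0],[0,0,0,0,0,0]], "fingers": 0}}

```text
time_s: 48.35
tcp_pos: [0.6297, -0.1962, -0.0257]
eef_rot: [-3.103, 0.49, -0.003]
force: [-1.4, 1.3, 5.6]
finger_gap: 0.0173
gripper_force: 78.9
```

>>> {"api": "jog_arm", "payload": {"increments": [[0,0,-0.15,0,0,0],[0,0,-0.4,0,0,0],[0,0,-0.65,0,0,0],[0,0,-0.7,0,0,0],[0,0,-0.7,0,0,0]]}}

```text
time_s: 48.98
tcp_pos: [0.6291, -0.1961, 0.1137]
eef_rot: [-3.102, 0.491, -0.003]
force: [0.8, 0.3, -0.7]
finger_gap: 0.0177
gripper_force: 78.3
```

Run:
```python
from h import *
plan((.5565,.1065,.11),109);s=manip.observe();print(s["finger_gap"],s["gripper_force"],s["force"])
```

```text
cur [ 0.6291 -0.1961  0.1137] yaw -108.0 j6 1.26 t 48.975 inc [-0.812 -1.327  0.018] [-1.000e-04 -6.000e-04 -2.055e-01]
0.01765486075462679 78.32579255104065 [ 0.76843912  0.31497937 -0.69408271]
```

>>> {"api": "jog_arm", "payload": {"increments": [[-0.1,-0.17,0,0,0,0],[-0.2,-0.33,0,0,0,0],[-0.3,-0.5,0,0,0,0],[-0.4,-0.66,0,0,0,0],[-0.4,-0.66,0,0,0,0]]}}

```text
time_s: 49.6
tcp_pos: [0.5919, -0.0439, 0.1111]
eef_rot: [3.103, -0.487, -0.005]
force: [0.5, -0.6, -0.6]
finger_gap: 0.0175
gripper_force: 78.4
```

>>> {"api": "jog_arm", "payload": {"increments": [[-0.1,-0.17,0,0,0,-0.04],[-0.2,-0.33,0,0,0,-0.09],[-0.3,-0.5,0,0,0,-0.14],[-0.41,-0.667,0,0,0,-0.18],[-0.41,-0.667,0,0,0,-0.205],[-0.41,-0.667,0,0,0,-0.205],[-0.41,-0.667,0,0,0,-0.205]]}}

```text
time_s: 50.48
tcp_pos: [0.5565, 0.1055, 0.1121]
eef_rot: [3.099, 0.512, -0.002]
force: [0.1, 0.0, -0.9]
finger_gap: 0.0176
gripper_force: 78.5
```

Run:
```python
from h import *
plan((.5565,.1065,-.003),109);s=manip.observe();print(s["finger_gap"],s["gripper_force"],s["force"])
```

```text
cur [0.5565 0.1055 0.1121] yaw -71.2 j6 1.37 t 50.475 inc [ 0.002 -0.005  0.576] [ 0.0001  0.0004 -0.0012]
0.01762188031295523 78.52022767066956 [ 0.07087633  0.00867761 -0.90461732]
```

>>> {"api": "jog_arm", "payload": {"increments": [[0,0,0.2,0,0,0],[0,0,0.38,0,0,0],[0,0,0.48,0,0,0],[0,0,0.54,0,0,0],[0,0,0.573,0,0,0],[0,0,0.573,0,0,0]]}}

```text
time_s: 51.22
tcp_pos: [0.5568, 0.1062, -0.0016]
eef_rot: [3.099, 0.516, 0.0]
force: [0.3, 0.1, -0.1]
finger_gap: 0.0176
gripper_force: 78.5
```

>>> {"api": "jog_arm", "payload": {"increments": [[0,0,0,0,0,0],[0,0,0,0,0,0],[0,0,0,0,0,0],[0,0,-0.3,0,0,0],[0,0,-0.6,0,0,0],[0,0,-0.6,0,0,0]], "fingers": 0.5}}

```text
time_s: 51.98
tcp_pos: [0.56, 0.1077, 0.124]
eef_rot: [-3.096, -0.518, -0.015]
force: [0.2, 0.5, 0.1]
finger_gap: 0.0427
gripper_force: 0.0
```

>>> {"api": "jog_arm", "payload": {"increments": [[0,0.5,0,0,0,0],[0,0.98,-0.2,0,0,0],[0,0.98,-0.2,0,0,0],[0,0.98,-0.2,0,0,0],[0,0.98,-0.2,0,0,0]]}}

```text
time_s: 52.6
tcp_pos: [0.62, -0.0799, 0.1577]
eef_rot: [-3.099, -0.513, 0.001]
force: [-1.1, 0.1, -0.6]
finger_gap: 0.0428
gripper_force: 0.0
```

>>> {"api": "jog_arm", "payload": {"increments": [[0,0.4,0,0,0,0],[0,0.8,0,0,0,0],[0,0.8,0,0,0,0],[0,0.8,0,0,0,0]]}}

```text
time_s: 53.1
tcp_pos: [0.6718, -0.231, 0.1564]
eef_rot: [-3.098, -0.514, 0.004]
force: [-0.6, 1.3, -0.3]
finger_gap: 0.0427
gripper_force: 0.0
```

Run:
```python
from h import *
p=manip.capture("top"); np.savez("top6.npz",**p)
cv2.imwrite("pics/c12.png",cv2.resize(p["color"][80:260,90:410,::-1],None,fx=2.5,fy=2.5,interpolation=cv2.INTER_CUBIC))
plan((.4,.11,.1),19)
```

```text
cur [ 0.6716 -0.2298  0.1567] yaw -71.1 j6 1.96 t 53.15 inc [-0.734 -2.047  0.288] [1.000e-04 8.000e-04 4.994e-01]
```

View pics/c12.png

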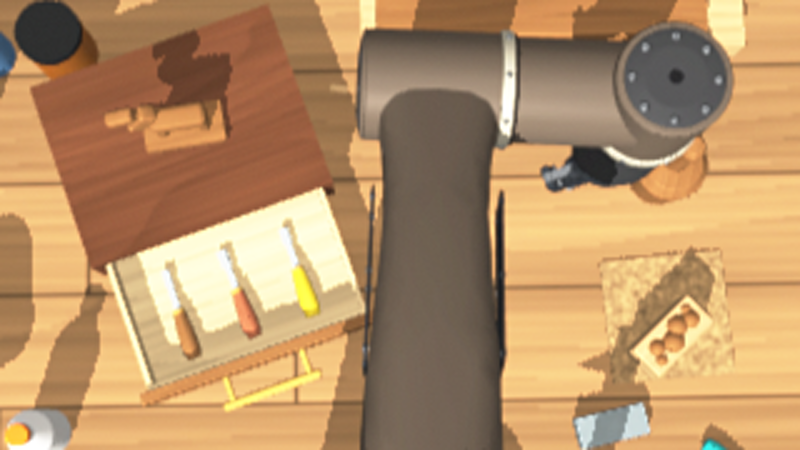

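All three gouges lie flat in the drawer (brown (185,335), red (247,312), yellow (303,290) handles, tips clear of the chest edge), and the block is on the mat. Now I'll take the handle and push the drawer shut.

>>> {"api": "jog_arm", "payload": {"increments": [[-0.2,-0.68,0,0,0,0],[-0.2,-0.68,0,0,0,0],[-0.2,-0.68,0,0,0,0],[-0.2,-0.68,0,0,0,0]], "fingers": 0.24}}

```text
time_s: 53.65
tcp_pos: [0.5898, -0.1124, 0.1591]
eef_rot: [-3.098, -0.522, -0.002]
force: [0.6, -0.3, 0.5]
finger_gap: 0.0206
gripper_force: 0.0
```

>>> {"api": "jog_arm", "payload": {"increments": [[-0.3,-0.6,0,0,0,0.5],[-0.3,-0.6,0,0,0,0.5],[-0.3,-0.6,0,0,0,0.5],[-0.3,-0.6,0,0,0,0.5],[-0.3,-0.6,0,0,0,0.5],[-0.3,-0.6,0,0,0,0.5],[-0.3,-0.6,0,0,0,0.5],[-0.3,-0.6,0,0,0,0.5],[-0.3,-0.6,0,0,0,0.5],[-0.3,-0.6,0,0,0,0.5]]}}

```text
time_s: 54.9
tcp_pos: [0.495, -0.0208, 0.1582]
eef_rot: [2.557, -1.825, -0.0]
force: [0.4, -0.5, 0.1]
finger_gap: 0.0205
gripper_force: 0.0
```

Run:
```python
from h import *
p=dict(np.load("top6.npz")); f=lambda u,v,z:ray(p,90+u/2.5-.3,80+v/2.5-.3,z)[:2]
H=[f(228,407,.047),f(318,376,.047)];print(np.mean(H,0))
B=[f(*q,.059) for q in [(689,294),(712,317),(656,377),(630,348)]];print("block",np.mean(B,0))
plan((.4315,.148,.09),19)
```

```text
[0.42933251 0.1465797 ]
block [ 0.49307892 -0.35685074]
cur [ 0.495  -0.0208  0.1582] yaw -161.0 j6 -0.02 t 54.9 inc [-0.901  0.026  0.341] [ 0.0001 -0.     -0.0002]
```

The block has been knocked about 30 mm since placing. I'll re-centre it after shutting the drawer.

>>> {"api": "jog_arm", "payload": {"increments": [[-0.3,0.02,0,0,0,0],[-0.6,0.02,0.1,0,0,0],[-0.9,0.02,0.2,0,0,0],[-0.9,0.02,0.34,0,0,0],[-0.9,0.02,0.34,0,0,0]]}}

```text
time_s: 55.52
tcp_pos: [0.4311, 0.148, 0.0888]
eef_rot: [2.556, -1.819, -0.002]
force: [0.6, -0.3, -0.5]
finger_gap: 0.0205
gripper_force: 0.0
```

Run:
```python
from h import *
plan((.431,.1477,0),19)
```

```text
cur [0.4311 0.148  0.0888] yaw -160.9 j6 -0.43 t 55.525 inc [ 0.001 -0.001  0.444] [ 0.0012 -0.0005  0.0007]
```

>>> {"api": "jog_arm", "payload": {"increments": [[0,0,0.15,0,0,0],[0,0,0.3,0,0,0],[0,0,0.4,0,0,0],[0,0,0.444,0,0,0],[0,0,0.444,0,0,0]]}}

```text
time_s: 56.15
tcp_pos: [0.4329, 0.1479, 0.0018]
eef_rot: [2.556, -1.826, 0.0]
force: [-0.7, -0.4, -0.1]
finger_gap: 0.0205
gripper_force: 0.0
```

>>> {"api": "jog_arm", "payload": {"increments": [[0,0,0,0,0,0],[0,0,0,0,0,0],[0,0,0,0,0,0],[0,0,0,0,0,0]], "fingers": 0, "grip_force": 60}}

```text
time_s: 56.65
tcp_pos: [0.433, 0.1483, 0.0024]
eef_rot: [-2.556, 1.825, -0.001]
force: [2.5, -4.7, 6.1]
finger_gap: 0.0085
gripper_force: 59.1
```

>>> {"api": "jog_arm", "payload": {"increments": [[0,-0.04,0,0,0,0],[0,-0.1,0,0,0,0],[0,-0.18,0,0,0,0],[0,-0.26,0,0,0,0],[0,-0.35,0,0,0,0],[0,-0.44,0,0,0,0],[0,-0.53,0,0,0,0],[0,-0.62,0,0,0,0],[0,-0.7,0,0,0,0],[0,-0.77,0,0,0,0],[0,-0.82,0,0,0,0],[0,-0.82,0,0,0,0]]}}

```text
time_s: 58.15
tcp_pos: [0.5888, 0.2021, 0.0025]
eef_rot: [-2.556, 1.824, -0.002]
force: [2.6, -1.4, 4.7]
finger_gap: 0.0086
gripper_force: 59.4
```

Run:
```python
from h import *
plan((.5888,.2023,.001),19)
```

```text
cur [0.5888 0.2021 0.0025] yaw -161.0 j6 -0.31 t 58.15 inc [-0.001 -0.     0.007] [-0.0006  0.     -0.0003]
```

>>> {"api": "jog_arm", "payload": {"increments": [[0,-0.01,0,0,0,0],[0,-0.015,0,0,0,0],[0,-0.015,0,0,0,0]]}}

```text
time_s: 58.52
tcp_pos: [0.5888, 0.202, 0.0024]
eef_rot: [2.555, -1.825, -0.002]
force: [-8.1, -2.7, 10.9]
finger_gap: 0.0088
gripper_force: 60.3
```

>>> {"api": "jog_arm", "payload": {"increments": [[0,0,0,0,0,0],[0,0,0,0,0,0],[0,0,-0.25,0,0,0],[0,0,-0.6,0,0,0],[0,0,-0.9,0,0,0],[0,0,-0.9,0,0,0]], "fingers": 0.24}}

```text
time_s: 59.28
tcp_pos: [0.5932, 0.204, 0.1874]
eef_rot: [-2.55, 1.82, -0.007]
force: [-0.0, -0.2, -1.0]
finger_gap: 0.0201
gripper_force: 0.0
```

>>> {"api": "jog_arm", "payload": {"increments": [[0.4,0.2,0,0,0,0],[0.8,0.4,0,0,0,0],[0.9,0.5,0,0,0,0],[0.9,0.5,0,0,0,0],[0.9,0.5,0,0,0,0]]}}

```text
time_s: 59.9
tcp_pos: [0.5538, -0.0013, 0.1811]
eef_rot: [2.555, -1.829, -0.001]
force: [0.0, 1.5, -0.4]
finger_gap: 0.0203
gripper_force: 0.0
```

Run:
```python
from h import *
p=manip.capture("top"); q=manip.capture("scene")
for n,c in (("top",p),("scene",q)):
    for k,z in (("block_mid",.0315),("drawer_handle",.047),("mat_top",.004)):
        print(n,k,[(round(d["score"],2),np.round(d["centre"]),ray(c,d["centre"][1],d["centre"][0],z)[:2].round(3)) for d in manip.mark_of(k,c)[:2]])
m0=cv2.cvtColor(np.load("top0.npz")["color"],cv2.COLOR_RGB2GRAY); m=cv2.cvtColor(p["color"],cv2.COLOR_RGB2GRAY)
W=(330,390,180,245); d=np.zeros_like(m); d[W[2]:W[3],W[0]:W[1]]=cv2.inRange(cv2.cvtColor(p["color"],cv2.COLOR_RGB2HSV),np.array((0,0,235)),np.array((40,110,255)))[W[2]:W[3],W[0]:W[1]]
for i in range(180,245,2): print(''.join('#' if x else '.' for x in d[i,330:390]))
plan((.5,-.15,.18),45)
```

```text
top block_mid [(0.65, array([215., 354.]), array([ 0.489, -0.349]))]
top drawer_handle [(0.71, array([186., 181.]), array([0.592, 0.201]))]
top mat_top [(0.88, array([208., 354.]), array([ 0.514, -0.358]))]
scene block_mid [(0.71, array([167., 298.]), array([0.575, 0.204])), (0.69, array([272., 159.]), array([ 0.501, -0.359]))]
scene drawer_handle [(0.89, array([167., 301.]), array([0.592, 0.194]))]
scene mat_top [(0.92, array([283., 165.]), array([ 0.523, -0.364])), (0.37, array([185., 217.]), array([ 0.39 , -0.009]))]
............................................................
............................................................
..............####..#######..###............................
....###....####.....##.....#................................
.....................#........................#.............
......#...........###.........................#.............
..#........####......##.....................................
..........###.####..........................................
......##..##.................................####...........
........#####............
[... 860 characters left out ...]
.###.###....#....##.##.......
...............#..#########...............###..#####.#......
...............####.#####...................................
............................................................
............................................................
............................................................
............................................................
............................................................
............................................................
............................................................
cur [5.543e-01 5.000e-04 1.813e-01] yaw -161.0 j6 -0.02 t 60.3 inc [0.623 0.501 0.006] [ 1.000e-04  0.000e+00 -1.445e-01]
```

>>> {"api": "jog_arm", "payload": {"increments": [[0.3,0.25,0,0,0,-0.05],[0.62,0.5,0,0,0,-0.145],[0.62,0.5,0,0,0,-0.145],[0.62,0.5,0,0,0,-0.145],[0.62,0.5,0,0,0,-0.145]], "fingers": 0.9, "grip_force": 100}}

```text
time_s: 60.92
tcp_pos: [0.5, -0.1497, 0.1815]
eef_rot: [-2.902, 1.203, -0.0]
force: [0.9, 0.9, 0.7]
finger_gap: 0.0769
gripper_force: 0.0
```

Run:
```python
from h import *
plan((.494,-.356,.09),45)
```

```text
cur [ 0.5    -0.1497  0.1815] yaw -135.0 j6 0.7 t 60.925 inc [0.708 0.75  0.458] [-0.0001 -0.     -0.0003]
```

>>> {"api": "jog_arm", "payload": {"increments": [[0.3,0.3,0,0,0,0],[0.6,0.6,0,0,0,0],[0.71,0.75,0,0,0,0],[0.71,0.75,0.2,0,0,0],[0.71,0.75,0.45,0,0,0],[0.71,0.75,0.45,0,0,0]]}}

```text
time_s: 61.68
tcp_pos: [0.4921, -0.3547, 0.0876]
eef_rot: [-2.902, 1.202, 0.013]
force: [-0.9, 0.6, -0.4]
finger_gap: 0.0767
gripper_force: 0.0
```

>>> {"api": "jog_arm", "payload": {"increments": [[0,0,0.2,0,0,0],[0,0,0.35,0,0,0],[0,0,0.46,0,0,0],[0,0,0.51,0,0,0],[0,0,0.51,0,0,0]]}}

```text
time_s: 62.3
tcp_pos: [0.4953, -0.3563, -0.0096]
eef_rot: [2.903, -1.2, 0.001]
force: [-0.5, -0.4, 0.2]
finger_gap: 0.0769
gripper_force: 0.0
```

>>> {"api": "jog_arm", "payload": {"increments": [[0,0,0,0,0,0],[0,0,0,0,0,0],[0,0,0,0,0,0],[0,0,0,0,0,0],[0,0,0,0,0,0],[0,0,0,0,0,0]], "fingers": 0}}

```text
time_s: 63.05
tcp_pos: [0.4953, -0.357, -0.0087]
eef_rot: [2.903, -1.201, 0.004]
force: [-0.1, 0.7, 6.6]
finger_gap: 0.0468
gripper_force: 103.7
```

>>> {"api": "jog_arm", "payload": {"increments": [[0,0,-0.03,0,0,0],[0,0,-0.06,0,0,0],[0,0,-0.06,0,0,0]]}}

```text
time_s: 63.42
tcp_pos: [0.4946, -0.3566, 0.0022]
eef_rot: [-2.903, 1.202, -0.002]
force: [-0.0, 0.5, -1.4]
finger_gap: 0.0468
gripper_force: 102.6
```

Run:
```python
from h import *
s=manip.observe();plan(s["tcp_pos"]+np.array([.029,-.008,0]),-135)
```

```text
cur [ 0.4946 -0.3566  0.0022] yaw -135.0 j6 1.09 t 63.425 inc [ 0.131 -0.074  0.   ] [-0.0002 -0.0003  0.0001]
```

>>> {"api": "jog_arm", "payload": {"increments": [[0.06,-0.03,0,0,0,0],[0.13,-0.075,0,0,0,0],[0.13,-0.075,0.03,0,0,0],[0.13,-0.075,0.055,0,0,0],[0.13,-0.075,0.055,0,0,0]]}}

```text
time_s: 64.05
tcp_pos: [0.5235, -0.3642, -0.0086]
eef_rot: [2.903, -1.201, 0.001]
force: [-0.7, 3.8, 7.3]
finger_gap: 0.0465
gripper_force: 103.7
```

>>> {"api": "jog_arm", "payload": {"increments": [[0,0,0,0,0,0],[0,0,0,0,0,0],[0,0,0,0,0,0],[0,0,-0.3,0,0,0],[0,0,-0.6,0,0,0],[0,0,-0.9,0,0,0],[0,0,-0.9,0,0,0]], "fingers": 0.9}}

```text
time_s: 64.92
tcp_pos: [0.526, -0.3658, 0.1767]
eef_rot: [2.903, -1.2, 0.016]
force: [0.8, 0.3, -1.4]
finger_gap: 0.0772
gripper_force: 0.0
```

>>> {"api": "jog_arm", "payload": {"increments": [[-0.3,-0.3,0,0,0,0],[-0.6,-0.6,0,0,0,0],[-0.9,-0.9,0,0,0,0],[-0.9,-0.9,0,0,0,0],[-0.9,-0.9,0,0,0,0]]}}

```text
time_s: 65.55
tcp_pos: [0.5228, -0.1063, 0.1702]
eef_rot: [-2.905, 1.195, 0.0]
force: [0.2, -0.9, -0.9]
finger_gap: 0.077
gripper_force: 0.0
```

Run:
```python
from h import *
p=manip.capture("top"); q=manip.capture("scene")
for n,c in (("top",p),("scene",q)):
    for k,z in (("block_mid",.0315),("mat_top",.004),("drawer_handle",.047)):
        print(n,k,[(round(d["score"],2),np.round(d["centre"]),ray(c,d["centre"][1],d["centre"][0],z)[:2].round(3)) for d in manip.mark_of(k,c)[:2]])
p6=np.load("top6.npz")["color"]
k=[cv2.inRange(cv2.cvtColor(c,cv2.COLOR_RGB2HSV),np.array((0,120,60)),np.array((14,220,200)))[195:235,335:385] for c in (p6,p["color"])]
for a in k: r,c=np.where(a);print("bumps",r.mean(),c.mean(),len(r))
```

```text
top block_mid [(0.68, array([205., 355.]), array([ 0.522, -0.354]))]
top mat_top [(0.93, array([208., 353.]), array([ 0.514, -0.352]))]
top drawer_handle [(0.95, array([185., 182.]), array([0.592, 0.198]))]
scene block_mid [(0.73, array([279., 163.]), array([ 0.526, -0.367]))]
scene mat_top [(0.82, array([285., 165.]), array([ 0.527, -0.368]))]
scene drawer_handle [(0.69, array([166., 300.]), array([0.588, 0.197]))]
bumps 17.12987012987013 24.181818181818183 77
bumps 7.492957746478873 24.690140845070424 71
```

The block is centred on the mat, the drawer is shut, and the arm is clear of everything. Handing in.

```bash
python3 -c "
from cell import manip
print(manip.sign_off())"
```

```text
the job is handed in; nothing more can be done
None
```

The job is handed in (no verdict was shown): by the last camera check, the block is centred on the mat, gouges 2 (brown), 3 (yellow) and 4 (red) lie in the fully shut drawer, gouge 1 was not on the bench, and the arm touches nothing.

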